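# Make up the dip kit and the soup kit from the stock on the table

## Robot

A 7-joint arm with a two-finger parallel gripper is mounted at the origin on a cart in front of the work surface, level with it; the furniture and walls round the work are solid. World frame = base frame: x ahead of the robot, y to its left, z up, the work surface at z = 0. Lengths are in mm, angles in rad, forces in N, time in s.
With the tool pointing down it reaches from about 425 to 875 mm from the base axis. Payload 8.4 kg.
Tool frame: the origin (TCP) lies at the very end of the fingers, on their centre line; the grasp point (between the pads) lies 19 mm behind it (ctrl.grip_depth is the distance from the TCP to the grasp point, in mm); z points along the fingers, y is the direction in which the jaws open and shut (so a half turn about z gives the same grasp; the last joint's range is limited). The gripper opens to 87 mm and grips with 3 to 60 N. Pads are 19 mm wide; open, the fingers measure 117 mm over their backs; the gripper's body (75 mm by 190 mm) begins 51 mm behind the grasp point.
Start: joints at [-1.412, 0.333, 0.04, 1.465, -0.013, 1.343, -0.059], TCP at [165.723, 628.49, 222.546] pointing down, gripper open.
Joint ranges: [-2.58, 2.58], [-0.38, 2.09], [-1.3, 1.39], [0.25, 2.4], [-1.5, 4.64], [0.08, 2.09], [-2.65, 2.65]. Speed limits (rad/s): [2.22, 2.22, 2.79, 2.79, 3.14, 3.14, 3.14].

## Interface

Orientations are given as a rotation vector (axis times angle).
In Python, from workcell import ctrl, camera, camera_model, workorder gives the robot as it stands.
- The arm moves only by the tool jog_arm, never from a script. Its argument "series" is a list of rows, each an object of numbers: "rx", "ry", "rz": the turn, a rotation vector about the tool's x, y, z in units of 6 degrees (1.0 is 6 degrees); "dx", "dy", "dz": the shift along the tool's x, y, z in units of 50 mm (1.0 is 50 mm); "jaw": the finger opening in mm, from 0 to 87. A call has 1 to 5 rows; each row shifts and turns the commanded pose from where the row before left it, along the tool's axes as they then stand; what a row does not reach is not made up. A row lasts 1/10 s, in which the tool goes at most 50 mm and 8.59 degrees, less where a joint would pass 70% of its speed; a pose out of reach is approached as far as the arm can. A call is refused whole if a number of a shift passes 1 or a number of a turn 1, either way. A call with a gripper value outside its range is refused whole. The fingers move at their own pace and stop on an object; "squeeze" is the grip in N (left out, the last holds). Time passes only in rows, so rows that do not move let the fingers close. It gives the time, the measured TCP pose, the force and the opening at its end, in the units of the state.
- ctrl.read_state(): the state, without advancing time (a new reading comes with each control period).
- camera(name): name is "scene" or "side" or "wrist"; returns (picture, depth): 420x560x3 uint8, red, green, blue; 420x560 float32, mm along the optical axis (not along the pixel's ray), 0 where there is no reading.
- camera_model(name): a dict with "fx", "fy", "cx", "cy" (pixels), "k1" (the pictures are not rectified: a ray, as slopes to the right and down, at radius r is drawn at 1 + k1 r^2 times it, then the intrinsics apply), "pose" (4x4, takes a point from camera to world coordinates). Camera axes: x right, y down, z forward; pixel columns grow to the right and rows downward; lengths in mm; the calibration is good to about 2 mm. A picture is of the moment at which its call begins: read the wrist's pose just before it. camera_model takes no time and is no camera call; for the wrist camera it gives the pose at the moment of the call.
- workorder.finish_job(): hands the job in, once; it reports no verdict.
The state is a dict: "time_s": time; "q": joint angles; "joint_vel": joint speeds; "joint_torque": joint torques, N m; "tool_pos": TCP position; "tool_rot": TCP orientation; "wrist_force": force on the tool from outside, world axes, zero at the start; "torque": the same for the moment, N m; "width": opening from 0.0 (shut) to 1.0 (fully open).
Only numpy, scipy, OpenCV 4.12 (cv2) and the standard library are available. Lean on these libraries where they do the work, as an engineer would, in place of code of your own. Each camera call takes 0.05 s, during which the arm holds its last target. There are 200 camera calls.

## Task

Make up the two meal kits in the compartmented trays, one thing standing in each compartment. Dip kit, in the long three-compartment tray: the salt shaker next to the tray's handle, the garlic in the middle, the yoghurt tub at the far end. Soup kit, in the two-compartment tray: the spice jar next to the handle, the tall narrow tin in the other; leave the squat wide tin and the onion standing where they are.

Things in the scene. Friction and masses are not known exactly. Their poses are not given: they have to be found in the camera images.
- tin_mid (a point): the tall narrow food tin: upright cylinder, 58 mm across, 72 high, ring-pull on top, narrower and taller than the squat tin, 0.18 kg. The origin is its centre, half-way up; z is up when it stands.
- jar_mid (a point): the spice jar: slim clear-sided jar with a flat wide screw cap, straight-sided, 42 mm across, 96 high, 0.11 kg; the tallest thing in the stock. The origin is its centre, half-way up; z is up when it stands.
- mill_mid (a point): the salt shaker: glass body with a waist, 44 mm across, and a domed grey perforated cap (34 mm across, from 66 mm up); 90 mm high, white salt inside, 0.10 kg. The origin is its centre, half-way up; z is up when it stands.
- garlic_mid (a point): the garlic bulb: pale, round and ribbed, 61 mm across at its widest (about 22 mm up), flat foot 42 across, 59 high to the tip of its neck, 0.04 kg; it need not stay upright. The origin is half-way up, 29.5 mm above its foot.
- tub_mid (a point): the yoghurt tub: tapered white plastic tub, about 72 mm across at the lid's rim, narrower below (60 half-way up, 50 at the foot), 71 high, closed with foil, 0.09 kg. The origin is its centre, half-way up; z is up when it stands.
- tray3: the long kit tray: plain aluminium, three compartments in a row, each 78 x 78 mm clear, pitch 82 mm; floor 3 mm thick, rims and dividers only 14 mm high and 4 thick; fixed, on the wooden board whose top is 152 mm above the table. Origin: centre of the underside, without the handle. x runs along the tray to its black loop handle. Compartment centres at x = +82 (by the handle), 0, -82 mm, y = 0.
- tray2: the short kit tray: as the long one but with two compartments of 78 x 78 mm; floor 3 mm, rims 14 mm high; fixed, on the same wooden board. Origin: centre of the underside, without the handle. x runs along the tray to the black loop handle (at the +x end). Compartment centres at x = +41 (by the handle) and -41 mm, y = 0.
- squat_tin_mid (a point): the squat wide tin, 75 mm across, 58 high: not wanted, stays where it is. The origin is its centre, half-way up; z is up when it stands.
- onion_mid (a point): the onion, brown, 67 mm across, 71 high to the tip: not wanted, stays where it is. The origin is half-way up.

How it is judged:
By the outcome, as a careful person would: the job done as asked, in the order asked, and still so for the second after the job is handed in, with the robot touching nothing.
It also fails if it takes over 102 s, if anything falls off the work surface, if the arm or the gripper's body presses on something with over 40 N, if the wrist force passes 120 N, or if a joint passes its speed limit or range.

## Working session

There is one attempt and no reset: what is moved stays moved. The work goes in short steps, Python scripts to look and compute and a tool call to move; the robot and the scene stay as the last step left them, time stands still between calls to the robot, and variables do not carry over. Pictures are saved under pics/ and viewed, about 12 in all and at most 16, crops included, and the job is handed in when it is done.

Besides the shell and the picture viewer there is one more tool, called as a command line: name --argument value ..., lists and objects as JSON in quotes. jog_arm: Moves the arm, as the interface text tells. Its arguments: {"type":"object","properties":{"series":{"type":"array","items":{"type":"object","properties":{"rx":{"type":"number"},"ry":{"type":"number"},"rz":{"type":"number"},"dx":{"type":"number"},"dy":{"type":"number"},"dz":{"type":"number"},"jaw":{"type":"number"}}}},"squeeze":{"type":"number"}},"required":["series"]}

```bash
ls; mkdir -p pics
cat > h.py <<'E'
import numpy as np, cv2
from workcell import ctrl, camera, camera_model, workorder
def snap(n,tag):
    m=camera_model(n); p,d=camera(n); np.savez(f'pics/{tag}.npz',p=p,d=d,pose=m['pose'],K=[m['fx'],m['fy'],m['cx'],m['cy'],m['k1']])
    cv2.imwrite(f'pics/{tag}.png',p[:,:,::-1]); return p,d,m
def cloud(d,m):
    v,u=np.mgrid[0:420,0:560].astype(float)
    K=np.array([[m['fx'],0,m['cx']],[0,m['fy'],m['cy']],[0,0,1]])
    r=cv2.undistortPoints(np.stack([u.ravel(),v.ravel()],1)[:,None],K,np.array([m['k1'],0,0,0.]))[:,0]
    P=np.c_[r,np.ones(len(r))]*d.ravel()[:,None]
    T=np.array(m['pose']); return (P@T[:3,:3].T+T[:3,3]).reshape(420,560,3)
E
python3 - <<'E'
from h import *
s=ctrl.read_state(); print(s, ctrl.grip_depth)
for n in ("scene","side","wrist"):
    p,d,m=snap(n,n+'0'); print(n,{k:np.round(v,3) for k,v in m.items()},(d>0).mean())
E
```

```text
pics
{'time_s': 0.0, 'q': array([-1.41224657,  0.33388364,  0.03986625,  1.46628268, -0.0133675 ,
        1.34332683, -0.05845864]), 'joint_vel': array([-5.83093237e-04,  2.49210408e-04,  1.25040524e-03, -5.92319088e-04,
       -1.53968733e-03,  5.06214686e-05,  6.15927310e-05]), 'joint_torque': array([-1.20411114e-04, -6.56326747e+01,  1.33510172e+00, -4.03813362e+01,
       -5.97995985e-02,  4.44298878e-02,  9.80142022e-05]), 'tool_pos': array([165.60130454, 628.04951337, 221.67124239]), 'tool_rot': array([-4.03683291e-01, -3.11547552e+00,  2.56596288e-03]), 'wrist_force': array([ 0.86703362, -0.23242818,  0.27558295]), 'torque': array([ 0.06499825, -0.03039473, -0.00030671]), 'width': 0.9955942825425126} 18.700000000000003
scene {'fx': np.float64(432.172), 'fy': np.float64(432.172), 'cx': np.float64(282.206), 'cy': np.float64(204.353), 'k1': np.float64(-0.138), 'pose': array([[ 7.97000e-01, -3.17000e-01,  5.14000e-01,  4.29220e+01],
       [-6.03000e-01, -3.90000e-01,  6.96000e-01, -5.98398e+02],
       [-2.00000e-02, -8.65000e-01, -5.02000e-01,  7.02775e+02],
       [ 0.00000e+00
[... 224 characters left out ...]
.93000e-01, -4.80000e-02,  1.09000e-01,  4.59236e+02],
       [-1.19000e-01,  4.28000e-01, -8.96000e-01,  8.94444e+02],
       [-4.00000e-03, -9.03000e-01, -4.30000e-01,  6.18907e+02],
       [ 0.00000e+00,  0.00000e+00,  0.00000e+00,  1.00000e+00]])} 0.9958843537414966
wrist {'fx': np.float64(349.093), 'fy': np.float64(349.093), 'cx': np.float64(279.453), 'cy': np.float64(208.367), 'k1': np.float64(-0.013), 'pose': array([[ 2.56000e-01,  9.27000e-01,  2.73000e-01,  9.10120e+01],
       [ 9.67000e-01, -2.45000e-01, -7.50000e-02,  6.49037e+02],
       [-3.00000e-03,  2.83000e-01, -9.59000e-01,  3.84400e+02],
       [ 0.00000e+00,  0.00000e+00,  0.00000e+00,  1.00000e+00]])} 0.9959396258503401
```

View pics/scene0.png

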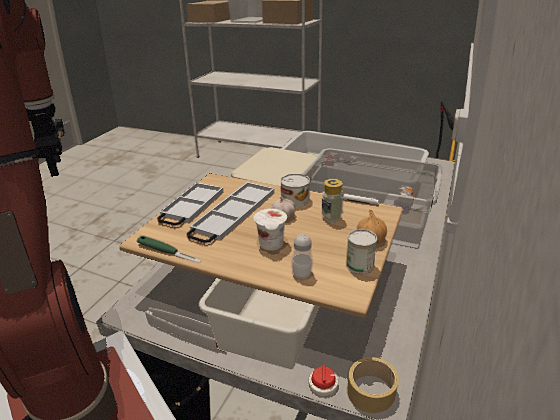

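View pics/side0.png

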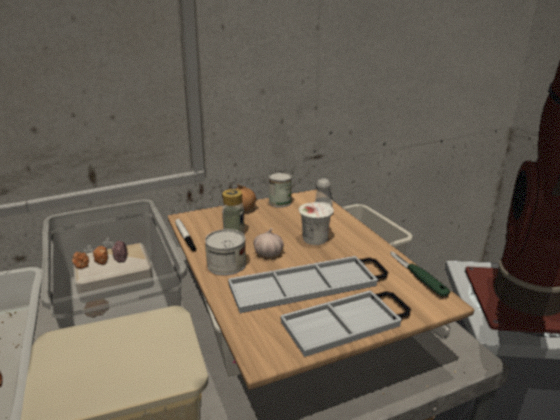

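Scene view: board with the two trays (handles at about (202,237) and (172,224), towards the robot), tub (270,230), salt (302,258), tall tin (361,250), jar (332,202), onion (372,228), garlic (284,210) and squat tin (295,188). The side view agrees. Next I'll build a top-down height map from both depth images.

```bash
cat > top.py <<'E'
from h import *
import sys
def load(tag):
    z=np.load(f'pics/{tag}.npz'); K=z['K']; return z['p'],z['d'],dict(fx=K[0],fy=K[1],cx=K[2],cy=K[3],k1=K[4],pose=z['pose'])
# map: x 350..950 rows up, y 450..-350 
def topmap(tags,x0=300,x1=900,y0=-300,y1=500,zmax=300):
    H=np.full((x1-x0,y1-y0),-1.); C=np.zeros((x1-x0,y1-y0,3),np.uint8)
    for t in tags:
        p,d,m=load(t); W=cloud(d,m); ok=(d>0)&(W[...,2]<zmax)&(W[...,2]>100)
        X=W[ok]; c=p[ok]; o=np.argsort(X[:,2]); X=X[o]; c=c[o]
        i=np.round(x1-1-X[:,0]).astype(int); j=np.round(y1-1-X[:,1]).astype(int)
        g=(i>=0)&(i<H.shape[0])&(j>=0)&(j<H.shape[1])
        for a,b,zz,cc in zip(i[g],j[g],X[g,2],c[g]):
            s=np.s_[max(a-1,0):a+2,max(b-1,0):b+2]; mk=H[s]<zz
            H[s][mk]=zz; C[s][mk]=cc
    return H,C
E
python3 - <<'E'
from top import *
for tag in ['scene0','side0']:
    p,d,m=load(tag); W=cloud(d,m); z=W[...,2]
    bd=(W[...,0]>300)&(W[...,0]<900)&(abs(W[...,1])<400)&(z>140)&(z<165); print(tag,'board z',np.median(z[bd]))
    b=((z>150+22)&(z<262)&(W[...,0]>300)&(W[...,0]<900)&(W[...,1]>-350)&(W[...,1]<400)).astype(np.uint8)
    n,l,st,ce=cv2.connectedComponentsWithStats(b)
    for i in range(1,n):
        if st[i,4]>60:
            q=W[l==i]; lo=np.percentile(q,2,0); hi=np.percentile(q,98,0)
            tp=q[q[:,2]>hi[2]-6]
            print(ce[i].round(),st[i,4],'lo',lo.round(),'hi',hi.round(),'top',np.median(tp,0).round())
H,C=topmap(['side0','scene0'])
cv2.imwrite('pics/top0.png',C[:,:,::-1])
E
```

```text
scene0 board z 152.18659220332734
[281. 208.] 1867 lo [454.  11. 174.] hi [673. 190. 223.] top [479.  39. 222.]
[333. 197.] 707 lo [637.  16. 174.] hi [675.  52. 249.] top [656.  34. 248.]
[453. 240.] 703 lo [ 561. -346.  177.] hi [ 804. -183.  260.] top [ 759. -230.  258.]
[365. 240.] 1451 lo [ 549. -161.  174.] hi [675. -69. 223.] top [ 578. -133.  221.]
[302. 254.] 702 lo [ 449. -100.  174.] hi [483. -69. 241.] top [469. -82. 239.]
side0 board z 153.2510249798494
[225. 161.] 4576 lo [ 562. -345.  175.] hi [ 894. -142.  260.] top [ 742. -240.  258.]
[280. 185.] 622 lo [ 552. -156.  173.] hi [ 605. -102.  225.] top [ 580. -130.  223.]
[318. 211.] 1348 lo [454. -73. 175.] hi [513.  78. 240.] top [473. -69. 239.]
[230. 229.] 2430 lo [613. -78. 174.] hi [680. 204. 250.] top [659.  47. 249.]
[268. 242.] 511 lo [547. 115. 173.] hi [600. 146. 205.] top [572. 122. 201.]
```

View pics/top0.png

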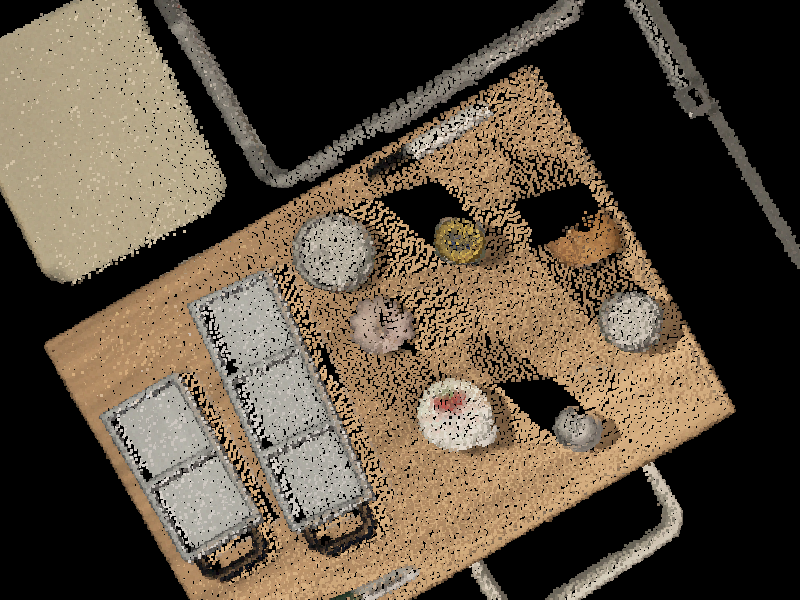

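The map is clear: handles at about (340,540) and (235,555), and all seven items separated. Next, precise centres and tray frames.

```bash
cat > meas.py <<'E'
from top import *
from scipy.optimize import least_squares
def pts(tags):
    o=[]
    for t in tags:
        p,d,m=load(t); W=cloud(d,m); o.append(W[d>0])
    return o
def fit(P,c,r,z0,z1,R=None):
    q=P[(np.hypot(P[:,0]-c[0],P[:,1]-c[1])<r+15)&(P[:,2]>z0)&(P[:,2]<z1)]
    if len(q)<15: return None
    f=lambda a:np.hypot(q[:,0]-a[0],q[:,1]-a[1])-(R or a[2])
    s=least_squares(f,[*c,r][:2 if R else 3],loss='soft_l1',f_scale=2); return np.round(s.x,1),len(q)
if __name__=='__main__':
    A=pts(['scene0','side0']); both=np.vstack(A)
    for n,c,r,z0,z1 in [('salt',(468,-82),22,157,215),('garlic',(574,116),30.5,168,182),('tub',(484,42),36,212,220),('jar',(659,38),21,165,215),('jarcap',(659,38),20,235,244),('tin',(580,-131),29,165,215),('squat',(649,166),37.5,165,200)]:
        print(n,'scene',fit(A[0],c,r,z0,z1,r),'side',fit(A[1],c,r,z0,z1,r),'both',fit(both,c,r,z0,z1))
    H,C=topmap(['side0','scene0'])
    hsv=cv2.cvtColor(C,cv2.COLOR_RGB2HSV)
    m=((hsv[...,1]<60)&(hsv[...,2]>60)&(H>145)&(H<180)).astype(np.uint8)
    m[:,390:]=0; m[:240]=0
    m=cv2.morphologyEx(cv2.morphologyEx(m,cv2.MORPH_CLOSE,np.ones((5,5))),cv2.MORPH_OPEN,np.ones((25,25)))
    for k in cv2.findContours(m,0,2)[0]:
        if cv2.contourArea(k)>5000:
            (u,v),(w,h),a=cv2.minAreaRect(k); print('tray centre',899-v,499-u,'size',w,h,'ang',a)
            b=cv2.boxPoints(((u,v),(w,h),a)); print([(round(899-y),round(499-x)) for x,y in b])
E
python3 meas.py
```

```text
salt scene (array([472.4, -76.9]), 527) side (array([472.1, -80.8]), 182) both (array([471.3, -78.6,  20.2]), 709)
garlic scene (array([574.3, 118.8]), 53) side (array([574.8, 114.7]), 182) both (array([574.2, 116.9,  28.6]), 235)
tub scene (array([486. ,  46.3]), 53) side (array([485.4,  40.4]), 85) both (array([484.9,  44. ,  32.8]), 138)
jar scene (array([657.6,  37.1]), 388) side (array([659.2,  41.3]), 413) both (array([659.7,  38.9,  23.2]), 801)
jarcap scene (array([659.2,  37.5]), 63) side (array([660.2,  40.5]), 77) both (array([660.5,  38.8,  21.4]), 140)
tin scene (array([ 578.6, -131.8]), 587) side (array([ 580.2, -132.9]), 437) both (array([ 579. , -132.4,   28.7]), 1024)
squat scene (array([647.3, 164.3]), 325) side (array([648.5, 166. ]), 652) both (array([648.4, 165. ,  38.4]), 977)
tray centre 428.6761474609375 315.7694091796875 size 181.89743041992188 93.79198455810547 ang 59.74356460571289
[(484, 402), (531, 321), (374, 229), (326, 310)]
tray centre 497.0033264160156 217.27655029296875 size 259.2069396972656 94.37052154541016 ang 65.17945861816406
[(595, 315), (634, 229), (399, 120), (360, 206)]
```

Run:
```python
from meas import *
A=pts(['scene0','side0'])
for n,c,ang,L in [('t3',(497,217.3),-180+24.8,260),('t2',(428.7,315.8),-180+30.3,180)]:
    for P,tag in zip(A,['scene','side']):
        for da in (0,):
            a=np.radians(ang+da); e=np.array([np.cos(a),np.sin(a)]); f=np.array([-e[1],e[0]])
            q=P[(P[:,2]>161.5)&(P[:,2]<172)]; u=(q[:,:2]-c)@e; v=(q[:,:2]-c)@f
            k=(abs(u)<L/2+12)&(abs(v)<52); u,v=u[k],v[k]
            h,_=np.histogram(u[abs(v)<34],np.arange(-140,142,4)); 
            print(n,tag,'u',[(int(-140+4*i+2),int(x)) for i,x in enumerate(h) if x>8])
            h,_=np.histogram(v,np.arange(-52,54,4)); print('  v',[(int(-52+4*i+2),int(x)) for i,x in enumerate(h) if x>8])
            for s in (1,-1):
                g=(s*v>30)&(abs(u)<L/2-20); 
                if g.sum()>20: print('  side',s,np.median(v[g]).round(1),'slope deg',np.degrees(np.polyfit(u[g],v[g],1)[0]).round(2),g.sum())
```

```text
t3 scene u [(-122, 29), (-42, 19), (-38, 21), (42, 36), (46, 12), (122, 21), (126, 33), (134, 10)]
  v [(-42, 45), (-38, 100), (-34, 11), (-30, 18), (-26, 16), (-22, 13), (-18, 10), (-14, 10), (-10, 11), (-6, 14), (-2, 10), (2, 12), (6, 13), (10, 11), (14, 12), (18, 11), (22, 11), (26, 18), (30, 14), (34, 22), (38, 13), (42, 123), (46, 32)]
  side 1 43.1 slope deg 0.01 155
  side -1 -39.0 slope deg -0.15 135
t3 side u [(-126, 67), (-46, 47), (-42, 28), (38, 68), (118, 63), (122, 19), (126, 11), (130, 13), (134, 12), (138, 13)]
  v [(-46, 90), (-42, 377), (-38, 43), (-34, 38), (-30, 30), (-26, 26), (-22, 13), (-18, 22), (-14, 20), (-10, 18), (-6, 17), (-2, 15), (2, 18), (6, 16), (10, 14), (14, 15), (18, 18), (22, 20), (26, 34), (30, 24), (34, 16), (38, 306), (42, 115)]
  side 1 39.2 slope deg -0.0 385
  side -1 -42.8 slope deg -0.1 456
t2 scene u [(-86, 9), (-82, 29), (-2, 19), (2, 21), (78, 13), (82, 27), (86, 13)]
  v [(-42, 29), (-38, 63), (-34, 13), (-30, 10), (-26, 18), (-6, 9), (6, 9), (22, 10), (30, 13), (34, 14), (38, 10), (42, 72), (46, 22)]
  side 1 42.6 slope deg -0.4 90
  side -1 -39.1 slope deg 0.84 85
t2 side u [(-90, 51), (-86, 65), (-6, 101), (-2, 10), (74, 80), (78, 42), (82, 14), (86, 17), (90, 15), (94, 16), (98, 17)]
  v [(-46, 20), (-42, 337), (-38, 37), (-34, 52), (-30, 42), (-26, 23), (-22, 25), (-18, 20), (-14, 23), (-10, 22), (-6, 20), (-2, 19), (2, 18), (6, 19), (10, 23), (14, 16), (18, 26), (22, 19), (26, 44), (30, 40), (34, 23), (38, 230), (42, 102)]
  side 1 39.3 slope deg 0.16 288
  side -1 -42.4 slope deg -0.2 333
```

```bash
cat > plan.py <<'E'
# usage: plan.py "x,y,z,yaw[,step]" ...   yaw = world angle of tool y (deg)
from h import *
import sys, json
from scipy.spatial.transform import Rotation as Rn
s=ctrl.read_state(); R=Rn.from_rotvec(s['tool_rot']).as_matrix(); p=np.array(s['tool_pos'])
yaw=np.degrees(np.arctan2(R[1,1],R[0,1]))
print('t',round(s['time_s'],2),'pos',p.round(1),'yaw',round(yaw,1),'tilt',np.round(R[:2,2],3),'q',s['q'].round(2),'F',s['wrist_force'].round(1),'w',round(s['width']*87,1))
rows=[]
for a in sys.argv[1:]:
    v=[float(x) for x in a.split(',')]; t=np.array(v[:3]); dy=(v[3]-yaw+180)%360-180; st=v[4] if len(v)>4 else 45
    n=max(1,int(np.ceil(np.linalg.norm(t-p)/st)),int(np.ceil(abs(dy)/5.9)))
    for i in range(n):
        c,sn=np.cos(np.radians(yaw)),np.sin(np.radians(yaw)); d=(t-p)/n
        loc=[d@[-sn,c,0],d@[c,sn,0],-d[2]]
        # tool x at yaw+90
        rows.append({k:round(float(x),2) for k,x in zip(('dx','dy','dz','rz'),(loc[0]/50,loc[1]/50,loc[2]/50,-dy/n/6)) if abs(x)>.004})
        yaw+=dy/n
    p=t
for i in range(0,len(rows),5): print(json.dumps(rows[i:i+5]))
E
python3 plan.py 450,250,310,80 472.3,-79,320,85
```

```text
t 0.15 pos [165.6 628.2 221.9] yaw 75.2 tilt [-0.    -0.001] q [-1.41  0.33  0.04  1.47 -0.01  1.34 -0.06] F [ 0.6 -0.5  0.4] w 86.9
[{"dx": -0.68, "dy": -0.53, "dz": -0.16, "rz": -0.07}, {"dx": -0.67, "dy": -0.54, "dz": -0.16, "rz": -0.07}, {"dx": -0.67, "dy": -0.54, "dz": -0.16, "rz": -0.07}, {"dx": -0.66, "dy": -0.55, "dz": -0.16, "rz": -0.07}, {"dx": -0.66, "dy": -0.55, "dz": -0.16, "rz": -0.07}]
[{"dx": -0.65, "dy": -0.56, "dz": -0.16, "rz": -0.07}, {"dx": -0.65, "dy": -0.56, "dz": -0.16, "rz": -0.07}, {"dx": -0.65, "dy": -0.57, "dz": -0.16, "rz": -0.07}, {"dx": -0.64, "dy": -0.57, "dz": -0.16, "rz": -0.07}, {"dx": -0.64, "dy": -0.58, "dz": -0.16, "rz": -0.07}]
[{"dx": -0.63, "dy": -0.58, "dz": -0.16, "rz": -0.07}, {"dx": -0.2, "dy": -0.8, "dz": -0.03, "rz": -0.1}, {"dx": -0.19, "dy": -0.8, "dz": -0.03, "rz": -0.1}, {"dx": -0.18, "dy": -0.8, "dz": -0.03, "rz": -0.1}, {"dx": -0.17, "dy": -0.81, "dz": -0.03, "rz": -0.1}]
[{"dx": -0.16, "dy": -0.81, "dz": -0.03, "rz": -0.1}, {"dx": -0.15, "dy": -0.81, "dz": -0.03, "rz": -0.1}, {"dx": -0.14, "dy": -0.81, "dz": -0.03, "rz": -0.1}, {"dx": -0.14, "dy": -0.81, "dz": -0.03, "rz": -0.1}]
```

jog_arm --series '[{"dx":-0.68,"dy":-0.53,"dz":-0.16,"rz":-0.07},{"dx":-0.67,"dy":-0.54,"dz":-0.16,"rz":-0.07},{"dx":-0.67,"dy":-0.54,"dz":-0.16,"rz":-0.07},{"dx":-0.66,"dy":-0.55,"dz":-0.16,"rz":-0.07},{"dx":-0.66,"dy":-0.55,"dz":-0.16,"rz":-0.07}]'

```text
invalid input
```

jog_arm --series '[{"dx":-0.65,"dy":-0.56,"dz":-0.16,"rz":-0.07},{"dx":-0.65,"dy":-0.56,"dz":-0.16,"rz":-0.07},{"dx":-0.65,"dy":-0.57,"dz":-0.16,"rz":-0.07},{"dx":-0.64,"dy":-0.57,"dz":-0.16,"rz":-0.07},{"dx":-0.64,"dy":-0.58,"dz":-0.16,"rz":-0.07}]'

```text
invalid input
```

jog_arm --series '[{"dx":-0.68,"dy":-0.53,"dz":-0.16,"rx":0,"ry":0,"rz":-0.07,"jaw":87}]' --squeeze 20

```text
time_s: 0.25
tool_pos: [186.6, 596.2, 228.1]
tool_rot: [-0.38, -3.116, 0.004]
wrist_force: [0.6, 0.1, 0.1]
width: 1.001
```

jog_arm --series '[{"dx":-0.67,"dy":-0.54,"dz":-0.16,"rx":0,"ry":0,"rz":-0.07,"jaw":87},{"dx":-0.67,"dy":-0.54,"dz":-0.16,"rx":0,"ry":0,"rz":-0.07,"jaw":87},{"dx":-0.66,"dy":-0.55,"dz":-0.16,"rx":0,"ry":0,"rz":-0.07,"jaw":87},{"dx":-0.66,"dy":-0.55,"dz":-0.16,"rx":0,"ry":0,"rz":-0.07,"jaw":87},{"dx":-0.66,"dy":-0.55,"dz":-0.16,"rx":0,"ry":0,"rz":-0.07,"jaw":87}]'

```text
time_s: 0.75
tool_pos: [322.1, 421.0, 270.8]
tool_rot: [-0.335, -3.124, 0.0]
wrist_force: [-0.2, -0.3, 0.8]
width: 1.001
```

jog_arm --series '[{"dx":-0.65,"dy":-0.56,"dz":-0.16,"rz":-0.07,"jaw":87},{"dx":-0.65,"dy":-0.56,"dz":-0.16,"rz":-0.07,"jaw":87}]'

```text
invalid input
```

```bash
python3 - <<'E'
s=open('plan.py').read()
s=s.replace("for k,x in zip(('dx','dy','dz','rz'),(loc[0]/50,loc[1]/50,loc[2]/50,-dy/n/6)) if abs(x)>.004})","for k,x in zip(('dx','dy','dz','rx','ry','rz'),(loc[0]/50,loc[1]/50,loc[2]/50,0,0,-dy/n/6))})")
s=s.replace("print(json.dumps(rows[i:i+5]))","print(json.dumps(rows[i:i+5]).replace('0.0,','0,'))")
open('plan.py','w').write(s)
E
python3 plan.py 450,230,310,80 472.3,-79,310,85 472.3,-79,230,85
```

```text
t 0.75 pos [322.1 421.  270.8] yaw 77.8 tilt [-0. -0.] q [-1.16  0.06  0.17  1.69 -0.01  1.39  0.37] F [-0.2 -0.3  0.8] w 87.1
[{"dx": -0.55, "dy": -0.53, "dz": -0.13, "rx": 0, "ry": 0, "rz": -0.06}, {"dx": -0.55, "dy": -0.54, "dz": -0.13, "rx": 0, "ry": 0, "rz": -0.06}, {"dx": -0.54, "dy": -0.54, "dz": -0.13, "rx": 0, "ry": 0, "rz": -0.06}, {"dx": -0.54, "dy": -0.54, "dz": -0.13, "rx": 0, "ry": 0, "rz": -0.06}, {"dx": -0.54, "dy": -0.55, "dz": -0.13, "rx": 0, "ry": 0, "rz": -0.06}]
[{"dx": -0.53, "dy": -0.55, "dz": -0.13, "rx": 0, "ry": 0, "rz": -0.06}, {"dx": -0.22, "dy": -0.86, "dz": -0, "rx": 0, "ry": 0, "rz": -0.12}, {"dx": -0.21, "dy": -0.86, "dz": -0, "rx": 0, "ry": 0, "rz": -0.12}, {"dx": -0.19, "dy": -0.86, "dz": -0, "rx": 0, "ry": 0, "rz": -0.12}, {"dx": -0.18, "dy": -0.87, "dz": -0, "rx": 0, "ry": 0, "rz": -0.12}]
[{"dx": -0.17, "dy": -0.87, "dz": -0, "rx": 0, "ry": 0, "rz": -0.12}, {"dx": -0.16, "dy": -0.87, "dz": -0, "rx": 0, "ry": 0, "rz": -0.12}, {"dx": -0.15, "dy": -0.87, "dz": -0, "rx": 0, "ry": 0, "rz": -0.12}, {"dx": 0, "dy": 0, "dz": 0.8, "rx": 0, "ry": 0, "rz": -0.0}, {"dx": 0, "dy": 0, "dz": 0.8, "rx": 0, "ry": 0, "rz": -0.0}]
```

jog_arm --series '[{"dx":-0.55,"dy":-0.53,"dz":-0.13,"rx":0,"ry":0,"rz":-0.06,"jaw":87},{"dx":-0.55,"dy":-0.54,"dz":-0.13,"rx":0,"ry":0,"rz":-0.06,"jaw":87},{"dx":-0.54,"dy":-0.54,"dz":-0.13,"rx":0,"ry":0,"rz":-0.06,"jaw":87},{"dx":-0.54,"dy":-0.54,"dz":-0.13,"rx":0,"ry":0,"rz":-0.06,"jaw":87},{"dx":-0.54,"dy":-0.55,"dz":-0.13,"rx":0,"ry":0,"rz":-0.06,"jaw":87}]'

```text
time_s: 1.25
tool_pos: [428.1, 261.7, 303.2]
tool_rot: [-0.285, -3.128, -0.0]
wrist_force: [0.1, 0.4, 0.7]
width: 0.999
```

jog_arm --series '[{"dx":-0.53,"dy":-0.55,"dz":-0.13,"rx":0,"ry":0,"rz":-0.06,"jaw":87},{"dx":-0.22,"dy":-0.86,"dz":0,"rx":0,"ry":0,"rz":-0.12,"jaw":87},{"dx":-0.21,"dy":-0.86,"dz":0,"rx":0,"ry":0,"rz":-0.12,"jaw":87},{"dx":-0.19,"dy":-0.86,"dz":0,"rx":0,"ry":0,"rz":-0.12,"jaw":87},{"dx":-0.18,"dy":-0.87,"dz":0,"rx":0,"ry":0,"rz":-0.12,"jaw":87}]'

```text
time_s: 1.75
tool_pos: [460.9, 52.8, 309.5]
tool_rot: [-0.197, -3.135, -0.0]
wrist_force: [0.1, 1.0, 0.2]
width: 0.998
```

jog_arm --series '[{"dx":-0.17,"dy":-0.87,"dz":0,"rx":0,"ry":0,"rz":-0.12,"jaw":87},{"dx":-0.16,"dy":-0.87,"dz":0,"rx":0,"ry":0,"rz":-0.12,"jaw":87},{"dx":-0.15,"dy":-0.87,"dz":0,"rx":0,"ry":0,"rz":-0.12,"jaw":87},{"dx":0,"dy":0,"dz":0,"rx":0,"ry":0,"rz":0,"jaw":87}]'

```text
time_s: 2.15
tool_pos: [469.7, -84.3, 309.9]
tool_rot: [0.152, 3.137, -0.001]
wrist_force: [-0.5, -0.1, 0.6]
width: 1.0
```

```bash
python3 plan.py 472.3,-79,260,85 472.3,-79,177,85,20
```

```text
t 2.15 pos [469.7 -84.3 309.9] yaw 84.5 tilt [ 0.001 -0.001] q [-0.7  -0.12  0.72  1.76  0.08  1.48  1.49] F [-0.5 -0.1  0.6] w 87.0
[{"dx": -0.02, "dy": 0.05, "dz": 0.5, "rx": 0, "ry": 0, "rz": -0.04}, {"dx": -0.02, "dy": 0.05, "dz": 0.5, "rx": 0, "ry": 0, "rz": -0.04}, {"dx": 0, "dy": 0, "dz": 0.33, "rx": 0, "ry": 0, "rz": -0.0}, {"dx": 0, "dy": 0, "dz": 0.33, "rx": 0, "ry": 0, "rz": -0.0}, {"dx": 0, "dy": 0, "dz": 0.33, "rx": 0, "ry": 0, "rz": -0.0}]
[{"dx": 0, "dy": 0, "dz": 0.33, "rx": 0, "ry": 0, "rz": -0.0}, {"dx": 0, "dy": 0, "dz": 0.33, "rx": 0, "ry": 0, "rz": -0.0}]
```

jog_arm --series '[{"dx":-0.02,"dy":0.05,"dz":0.5,"rx":0,"ry":0,"rz":-0.04,"jaw":87},{"dx":-0.02,"dy":0.05,"dz":0.5,"rx":0,"ry":0,"rz":-0.04,"jaw":87},{"dx":0,"dy":0,"dz":0.33,"rx":0,"ry":0,"rz":0,"jaw":87},{"dx":0,"dy":0,"dz":0.33,"rx":0,"ry":0,"rz":0,"jaw":87},{"dx":0,"dy":0,"dz":0.33,"rx":0,"ry":0,"rz":0,"jaw":87}]'

```text
time_s: 2.65
tool_pos: [472.5, -72.6, 209.2]
tool_rot: [-0.125, -3.139, -0.0]
wrist_force: [0.2, -0.8, -0.3]
width: 0.999
```

jog_arm --series '[{"dx":0,"dy":0,"dz":0.33,"rx":0,"ry":0,"rz":0,"jaw":87},{"dx":0,"dy":0,"dz":0.33,"rx":0,"ry":0,"rz":0,"jaw":87},{"dx":0,"dy":0,"dz":0,"rx":0,"ry":0,"rz":0,"jaw":87}]'

```text
time_s: 2.95
tool_pos: [471.3, -72.5, 175.2]
tool_rot: [-0.125, -3.136, 0.001]
wrist_force: [-0.4, -0.0, 0.7]
width: 1.0
```

```bash
python3 - <<'E'
from h import *
for n in ('scene','side','wrist'): snap(n,n+'1')
a=cv2.imread('pics/scene1.png')[180:320,220:420]; b=cv2.imread('pics/side1.png')[140:280,230:430]; c=cv2.imread('pics/wrist1.png')
cv2.imwrite('pics/v1.png',np.vstack([np.hstack([cv2.resize(a,(400,280)),cv2.resize(b,(400,280))]),np.pad(cv2.resize(c,(400,300)),((0,0),(0,400),(0,0)))]))
E
python3 plan.py 472.3,-79,177,85
```

```text
t 3.1 pos [473.  -72.8 177.7] yaw 85.4 tilt [ 0.001 -0.   ] q [-0.69 -0.02  0.75  1.96  0.01  1.2   1.55] F [-0.2 -0.2 -0.1] w 86.6
[{"dx": 0, "dy": -0.12, "dz": 0.01, "rx": 0, "ry": 0, "rz": 0.07}]
```

View pics/v1.png

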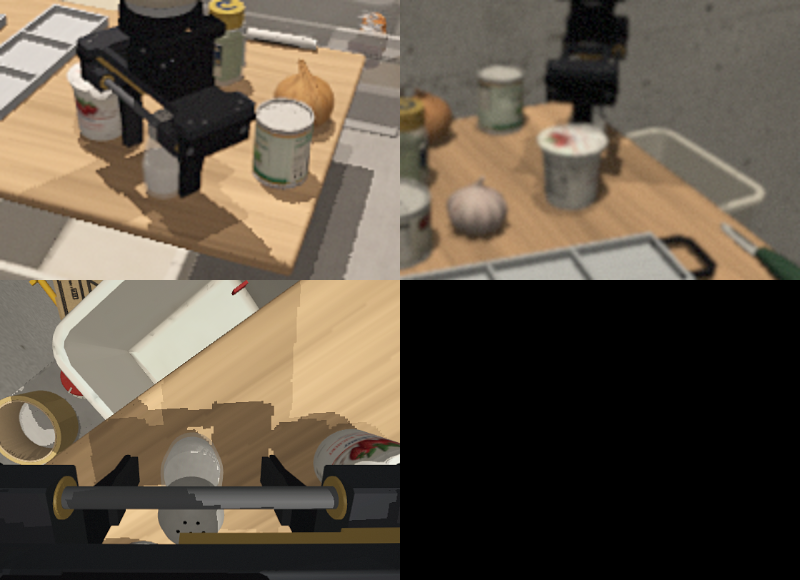

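Salt is between the fingers, about 6 mm off centre towards -y, in agreement with the pose. I'll correct that and close.

jog_arm --series '[{"dx":0,"dy":-0.12,"dz":0,"rx":0,"ry":0,"rz":0.07,"jaw":87},{"dx":0,"dy":0,"dz":0,"rx":0,"ry":0,"rz":0,"jaw":30},{"dx":0,"dy":0,"dz":0,"rx":0,"ry":0,"rz":0,"jaw":30},{"dx":0,"dy":0,"dz":0,"rx":0,"ry":0,"rz":0,"jaw":30},{"dx":0,"dy":0,"dz":0,"rx":0,"ry":0,"rz":0,"jaw":30}]' --squeeze 20

```text
time_s: 3.6
tool_pos: [472.3, -78.8, 177.2]
tool_rot: [0.137, 3.138, 0.0]
wrist_force: [-0.5, -0.4, -0.6]
width: 0.725
```

jog_arm --series '[{"dx":0,"dy":0,"dz":0,"rx":0,"ry":0,"rz":0,"jaw":30},{"dx":0,"dy":0,"dz":0,"rx":0,"ry":0,"rz":0,"jaw":30},{"dx":0,"dy":0,"dz":0,"rx":0,"ry":0,"rz":0,"jaw":30}]'

```text
time_s: 3.9
tool_pos: [472.2, -78.7, 177.1]
tool_rot: [-0.137, -3.139, -0.0]
wrist_force: [-0.2, -0.6, -0.0]
width: 0.473
```

```bash
python3 plan.py 465,-60,310,90 425,183.2,310,114.8 423,183.2,230,114.8
```

```text
t 3.9 pos [472.2 -78.7 177.1] yaw 85.0 tilt [-0.  0.] q [-0.68 -0.02  0.76  1.96  0.01  1.19  1.56] F [-0.2 -0.6 -0. ] w 41.2
[{"dx": 0.06, "dy": 0.12, "dz": -0.89, "rx": 0, "ry": 0, "rz": -0.28}, {"dx": 0.06, "dy": 0.12, "dz": -0.89, "rx": 0, "ry": 0, "rz": -0.28}, {"dx": 0.05, "dy": 0.12, "dz": -0.89, "rx": 0, "ry": 0, "rz": -0.28}, {"dx": 0.13, "dy": 0.81, "dz": -0, "rx": 0, "ry": 0, "rz": -0.69}, {"dx": 0.07, "dy": 0.82, "dz": -0, "rx": 0, "ry": 0, "rz": -0.69}]
[{"dx": 0.02, "dy": 0.82, "dz": -0, "rx": 0, "ry": 0, "rz": -0.69}, {"dx": -0.04, "dy": 0.82, "dz": -0, "rx": 0, "ry": 0, "rz": -0.69}, {"dx": -0.1, "dy": 0.82, "dz": -0, "rx": 0, "ry": 0, "rz": -0.69}, {"dx": -0.16, "dy": 0.81, "dz": -0, "rx": 0, "ry": 0, "rz": -0.69}, {"dx": 0.02, "dy": 0.01, "dz": 0.8, "rx": 0, "ry": 0, "rz": -0.0}]
[{"dx": 0.02, "dy": 0.01, "dz": 0.8, "rx": 0, "ry": 0, "rz": -0.0}]
```

jog_arm --series '[{"dx":0,"dy":0,"dz":0,"rx":0,"ry":0,"rz":0,"jaw":30},{"dx":0,"dy":0,"dz":0,"rx":0,"ry":0,"rz":0,"jaw":30},{"dx":0.06,"dy":0.12,"dz":-0.8,"rx":0,"ry":0,"rz":-0.28,"jaw":30},{"dx":0.06,"dy":0.12,"dz":-0.9,"rx":0,"ry":0,"rz":-0.28,"jaw":30},{"dx":0.05,"dy":0.12,"dz":-0.9,"rx":0,"ry":0,"rz":-0.28,"jaw":30}]'

```text
time_s: 4.4
tool_pos: [464.0, -60.5, 308.4]
tool_rot: [0.002, -3.141, 0.0]
wrist_force: [2.4, -0.3, -1.2]
width: 0.474
```

jog_arm --series '[{"dx":0.13,"dy":0.81,"dz":0,"rx":0,"ry":0,"rz":-0.69,"jaw":30},{"dx":0.07,"dy":0.82,"dz":0,"rx":0,"ry":0,"rz":-0.69,"jaw":30},{"dx":0.02,"dy":0.82,"dz":0,"rx":0,"ry":0,"rz":-0.69,"jaw":30},{"dx":-0.04,"dy":0.82,"dz":0,"rx":0,"ry":0,"rz":-0.69,"jaw":30},{"dx":-0.1,"dy":0.82,"dz":0,"rx":0,"ry":0,"rz":-0.69,"jaw":30}]'

```text
time_s: 4.9
tool_pos: [430.4, 143.7, 307.0]
tool_rot: [0.57, -3.089, -0.0]
wrist_force: [1.4, 1.2, -1.3]
width: 0.478
```

jog_arm --series '[{"dx":-0.16,"dy":0.81,"dz":0,"rx":0,"ry":0,"rz":-0.69,"jaw":30},{"dx":0,"dy":0,"dz":0,"rx":0,"ry":0,"rz":0,"jaw":30},{"dx":0,"dy":0,"dz":0,"rx":0,"ry":0,"rz":0,"jaw":30}]'

```text
time_s: 5.2
tool_pos: [423.9, 183.5, 306.6]
tool_rot: [0.679, -3.067, 0.002]
wrist_force: [-0.4, -1.4, -1.7]
width: 0.471
```

```bash
python3 plan.py 423,183.2,210,114.8 423,183.2,182,114.8,15
```

```text
t 5.2 pos [423.9 183.5 306.6] yaw 115.0 tilt [-0.001 -0.001] q [-0.96 -0.12  0.42  1.78  0.05  1.47  1.46] F [-0.4 -1.4 -1.7] w 41.0
[{"dx": 0.01, "dy": 0, "dz": 0.64, "rx": 0, "ry": 0, "rz": 0.01}, {"dx": 0.01, "dy": 0, "dz": 0.64, "rx": 0, "ry": 0, "rz": 0.01}, {"dx": 0.01, "dy": 0, "dz": 0.64, "rx": 0, "ry": 0, "rz": 0.01}, {"dx": 0, "dy": 0, "dz": 0.28, "rx": 0, "ry": 0, "rz": -0.0}, {"dx": 0, "dy": 0, "dz": 0.28, "rx": 0, "ry": 0, "rz": -0.0}]
```

jog_arm --series '[{"dx":0.01,"dy":0,"dz":0.64,"rx":0,"ry":0,"rz":0.01,"jaw":30},{"dx":0.01,"dy":0,"dz":0.64,"rx":0,"ry":0,"rz":0.01,"jaw":30},{"dx":0.01,"dy":0,"dz":0.64,"rx":0,"ry":0,"rz":0.01,"jaw":30},{"dx":0,"dy":0,"dz":0.26,"rx":0,"ry":0,"rz":0,"jaw":30},{"dx":0,"dy":0,"dz":0.26,"rx":0,"ry":0,"rz":0,"jaw":30}]'

```text
time_s: 5.7
tool_pos: [423.1, 181.5, 184.8]
tool_rot: [0.669, -3.069, 0.0]
wrist_force: [0.1, -0.4, -1.3]
width: 0.475
```

jog_arm --series '[{"dx":0,"dy":0,"dz":0.02,"rx":0,"ry":0,"rz":0,"jaw":30},{"dx":0,"dy":0,"dz":0.02,"rx":0,"ry":0,"rz":0,"jaw":30}]'

```text
time_s: 5.9
tool_pos: [423.4, 182.5, 184.0]
tool_rot: [-0.671, 3.068, 0.001]
wrist_force: [-0.7, -1.1, -1.0]
width: 0.473
```

```bash
python3 plan.py 423,183.2,180,114.8
python3 - <<'E'
from h import *
for n in ('scene','side','wrist'): snap(n,n+'2')
a=cv2.imread('pics/scene2.png')[150:290,120:320]; b=cv2.imread('pics/side2.png')[180:355,215:465]; c=cv2.imread('pics/wrist2.png')
cv2.imwrite('pics/v2.png',np.vstack([np.hstack([cv2.resize(a,(400,280)),cv2.resize(b,(400,280))]),np.pad(cv2.resize(c,(400,300)),((0,0),(0,400),(0,0)))]))
E
```

```text
t 5.9 pos [423.4 182.5 184. ] yaw 114.7 tilt [0.001 0.001] q [-0.95 -0.05  0.44  1.98  0.02  1.21  1.48] F [-0.7 -1.1 -1. ] w 41.2
[{"dx": 0, "dy": 0.02, "dz": 0.08, "rx": 0, "ry": 0, "rz": -0.02}]
```

View pics/v2.png

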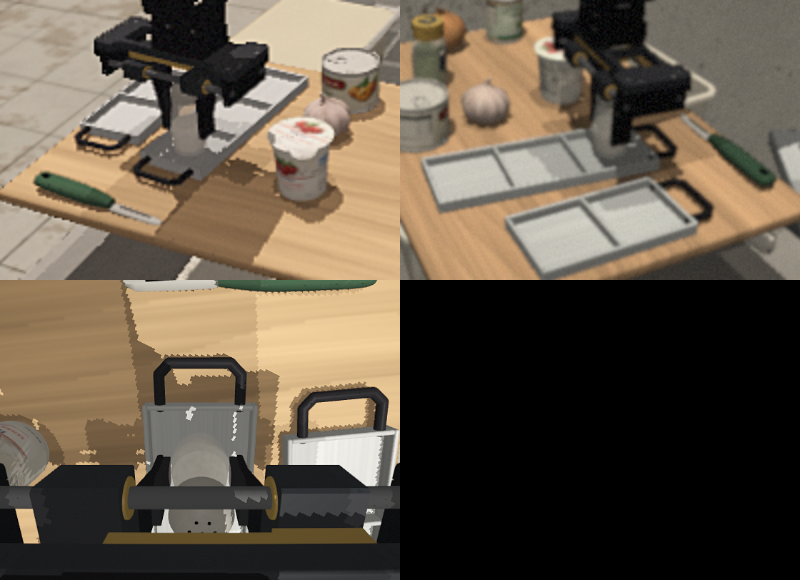

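Salt is upright in hand and centred over the handle compartment. I'll lower it 4 mm, release and rise.

jog_arm --series '[{"dx":0,"dy":0.02,"dz":0.04,"rx":0,"ry":0,"rz":0,"jaw":30},{"dx":0,"dy":0,"dz":0.04,"rx":0,"ry":0,"rz":0,"jaw":30},{"dx":0,"dy":0,"dz":0,"rx":0,"ry":0,"rz":0,"jaw":30}]'

```text
time_s: 6.35
tool_pos: [422.7, 183.8, 180.0]
tool_rot: [-0.672, 3.068, 0.001]
wrist_force: [-1.5, -0.3, 6.9]
width: 0.474
```

jog_arm --series '[{"dx":0,"dy":0,"dz":0,"rx":0,"ry":0,"rz":0,"jaw":70},{"dx":0,"dy":0,"dz":0,"rx":0,"ry":0,"rz":0,"jaw":70},{"dx":0,"dy":0,"dz":0,"rx":0,"ry":0,"rz":0,"jaw":70},{"dx":0,"dy":0,"dz":0,"rx":0,"ry":0,"rz":0,"jaw":70},{"dx":0,"dy":0,"dz":-0.1,"rx":0,"ry":0,"rz":0,"jaw":87}]'

```text
time_s: 6.85
tool_pos: [422.0, 183.1, 183.7]
tool_rot: [0.672, -3.068, 0.001]
wrist_force: [-0.1, 1.3, 0.7]
width: 0.814
```

```bash
python3 plan.py 423,183.2,300,112 574.5,116.8,300,85 574.5,116.8,200,85
```

```text
t 6.85 pos [422.  183.1 183.7] yaw 114.7 tilt [-0.001 -0.001] q [-0.95 -0.05  0.43  1.98  0.02  1.21  1.48] F [-0.1  1.3  0.7] w 70.8
[{"dx": -0.01, "dy": -0, "dz": -0.78, "rx": 0, "ry": 0, "rz": 0.15}, {"dx": -0.01, "dy": -0, "dz": -0.78, "rx": 0, "ry": 0, "rz": 0.15}, {"dx": -0.01, "dy": -0, "dz": -0.78, "rx": 0, "ry": 0, "rz": 0.15}, {"dx": -0.46, "dy": -0.47, "dz": -0, "rx": 0, "ry": 0, "rz": 0.9}, {"dx": -0.5, "dy": -0.43, "dz": -0, "rx": 0, "ry": 0, "rz": 0.9}]
[{"dx": -0.54, "dy": -0.38, "dz": -0, "rx": 0, "ry": 0, "rz": 0.9}, {"dx": -0.58, "dy": -0.33, "dz": -0, "rx": 0, "ry": 0, "rz": 0.9}, {"dx": -0.6, "dy": -0.27, "dz": -0, "rx": 0, "ry": 0, "rz": 0.9}, {"dx": 0, "dy": 0, "dz": 0.67, "rx": 0, "ry": 0, "rz": -0.0}, {"dx": 0, "dy": 0, "dz": 0.67, "rx": 0, "ry": 0, "rz": -0.0}]
[{"dx": 0, "dy": 0, "dz": 0.67, "rx": 0, "ry": 0, "rz": -0.0}]
```

Placed with light contact (about 7 N). Now to above the garlic.

jog_arm --series '[{"dx":-0.01,"dy":0,"dz":-0.78,"rx":0,"ry":0,"rz":0,"jaw":87},{"dx":-0.01,"dy":0,"dz":-0.78,"rx":0,"ry":0,"rz":0.15,"jaw":87},{"dx":-0.01,"dy":0,"dz":-0.78,"rx":0,"ry":0,"rz":0.3,"jaw":87},{"dx":-0.46,"dy":-0.47,"dz":0,"rx":0,"ry":0,"rz":0.9,"jaw":87},{"dx":-0.5,"dy":-0.43,"dz":0,"rx":0,"ry":0,"rz":0.9,"jaw":87}]'

```text
time_s: 7.35
tool_pos: [485.1, 157.9, 303.1]
tool_rot: [-0.304, 3.124, 0.003]
wrist_force: [0.0, -0.0, 0.0]
width: 0.997
```

jog_arm --series '[{"dx":-0.54,"dy":-0.38,"dz":0,"rx":0,"ry":0,"rz":0.9,"jaw":87},{"dx":-0.58,"dy":-0.33,"dz":0,"rx":0,"ry":0,"rz":0.9,"jaw":87},{"dx":-0.6,"dy":-0.27,"dz":0,"rx":0,"ry":0,"rz":0.9,"jaw":87},{"dx":0,"dy":0,"dz":0.6,"rx":0,"ry":0,"rz":0,"jaw":87},{"dx":0,"dy":0,"dz":0,"rx":0,"ry":0,"rz":0,"jaw":87}]'

```text
time_s: 7.85
tool_pos: [573.6, 116.4, 267.9]
tool_rot: [-0.138, -3.134, 0.005]
wrist_force: [-0.7, 0.5, -1.2]
width: 1.001
```

```bash
python3 plan.py 574.5,116.8,215,85 574.5,116.8,160,85,22
python3 - <<'E'
from h import *
for n in ('side','wrist'): snap(n,n+'3')
b=cv2.imread('pics/side3.png')[180:355,215:465]; c=cv2.imread('pics/wrist3.png')
cv2.imwrite('pics/v3.png',np.hstack([cv2.resize(b,(400,300)),cv2.resize(c,(400,300))]))
E
```

```text
t 7.85 pos [573.6 116.4 267.9] yaw 84.9 tilt [-0.005 -0.003] q [-0.79  0.2   0.6   1.58 -0.11  1.4   1.31] F [-0.7  0.5 -1.2] w 87.0
[{"dx": -0.01, "dy": 0.01, "dz": 0.53, "rx": 0, "ry": 0, "rz": -0.0}, {"dx": -0.01, "dy": 0.01, "dz": 0.53, "rx": 0, "ry": 0, "rz": -0.0}, {"dx": 0, "dy": 0, "dz": 0.37, "rx": 0, "ry": 0, "rz": -0.0}, {"dx": 0, "dy": 0, "dz": 0.37, "rx": 0, "ry": 0, "rz": -0.0}, {"dx": 0, "dy": 0, "dz": 0.37, "rx": 0, "ry": 0, "rz": -0.0}]
```

View pics/v3.png

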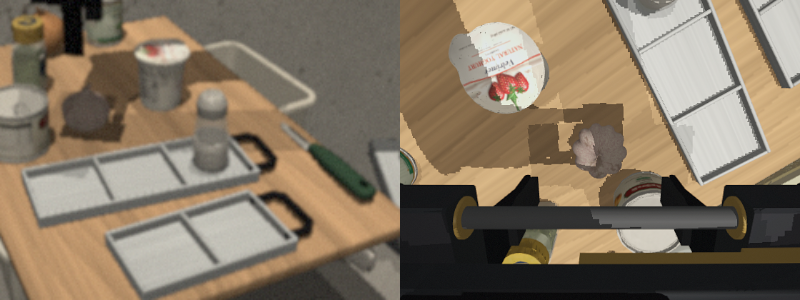

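Salt stands in its compartment, and the garlic is centred between the fingers. Descend and close gently.

jog_arm --series '[{"dx":-0.01,"dy":0.01,"dz":0.53,"rx":0,"ry":0,"rz":0,"jaw":87},{"dx":-0.01,"dy":0.01,"dz":0.53,"rx":0,"ry":0,"rz":0,"jaw":87},{"dx":0,"dy":0,"dz":0.37,"rx":0,"ry":0,"rz":0,"jaw":87},{"dx":0,"dy":0,"dz":0.37,"rx":0,"ry":0,"rz":0,"jaw":87},{"dx":0,"dy":0,"dz":0.37,"rx":0,"ry":0,"rz":0,"jaw":87}]'

```text
time_s: 8.45
tool_pos: [576.0, 119.3, 163.7]
tool_rot: [0.134, 3.137, 0.003]
wrist_force: [1.2, -0.1, -0.1]
width: 0.999
```

jog_arm --series '[{"dx":0,"dy":0,"dz":0,"rx":0,"ry":0,"rz":0,"jaw":45},{"dx":0,"dy":0,"dz":0,"rx":0,"ry":0,"rz":0,"jaw":45},{"dx":0,"dy":0,"dz":0,"rx":0,"ry":0,"rz":0,"jaw":45},{"dx":0,"dy":0,"dz":0,"rx":0,"ry":0,"rz":0,"jaw":45},{"dx":0,"dy":0,"dz":0,"rx":0,"ry":0,"rz":0,"jaw":45}]' --squeeze 12

```text
time_s: 8.95
tool_pos: [576.3, 118.2, 163.5]
tool_rot: [0.137, 3.137, 0.001]
wrist_force: [-0.6, -0.6, 5.2]
width: 0.644
```

```bash
python3 plan.py 574.5,116.8,265,85 497.5,217.6,265,114.8,25 497.5,217.6,190,114.8,25
```

```text
t 8.95 pos [576.3 118.2 163.5] yaw 85.0 tilt [0.001 0.001] q [-0.77  0.27  0.59  1.72 -0.16  1.19  1.34] F [-0.6 -0.6  5.2] w 56.1
[{"dx": 0.01, "dy": -0.01, "dz": -0.68, "rx": 0, "ry": 0, "rz": 0.0}, {"dx": 0.01, "dy": -0.01, "dz": -0.68, "rx": 0, "ry": 0, "rz": 0.0}, {"dx": 0.01, "dy": -0.01, "dz": -0.68, "rx": 0, "ry": 0, "rz": 0.0}, {"dx": 0.28, "dy": 0.31, "dz": -0, "rx": 0, "ry": 0, "rz": -0.83}, {"dx": 0.26, "dy": 0.34, "dz": -0, "rx": 0, "ry": 0, "rz": -0.83}]
[{"dx": 0.23, "dy": 0.36, "dz": -0, "rx": 0, "ry": 0, "rz": -0.83}, {"dx": 0.2, "dy": 0.38, "dz": -0, "rx": 0, "ry": 0, "rz": -0.83}, {"dx": 0.16, "dy": 0.39, "dz": -0, "rx": 0, "ry": 0, "rz": -0.83}, {"dx": 0.13, "dy": 0.4, "dz": -0, "rx": 0, "ry": 0, "rz": -0.83}, {"dx": 0, "dy": 0, "dz": 0.5, "rx": 0, "ry": 0, "rz": 0.0}]
[{"dx": 0, "dy": 0, "dz": 0.5, "rx": 0, "ry": 0, "rz": 0.0}, {"dx": 0, "dy": 0, "dz": 0.5, "rx": 0, "ry": 0, "rz": 0.0}]
```

The garlic grip is slightly above its widest point (upward force of 5 N). I'll reopen a little, lower 4 mm and regrip.

jog_arm --series '[{"dx":0,"dy":0,"dz":0,"rx":0,"ry":0,"rz":0,"jaw":75},{"dx":0,"dy":0,"dz":0,"rx":0,"ry":0,"rz":0,"jaw":75},{"dx":0.02,"dy":-0.03,"dz":0.09,"rx":0,"ry":0,"rz":0,"jaw":75},{"dx":0,"dy":0,"dz":0,"rx":0,"ry":0,"rz":0,"jaw":75},{"dx":0,"dy":0,"dz":0,"rx":0,"ry":0,"rz":0,"jaw":45}]'

```text
time_s: 9.45
tool_pos: [574.4, 116.5, 157.7]
tool_rot: [-0.137, -3.138, 0.0]
wrist_force: [0.8, -0.9, 0.5]
width: 0.816
```

jog_arm --series '[{"dx":0,"dy":0,"dz":0,"rx":0,"ry":0,"rz":0,"jaw":45},{"dx":0,"dy":0,"dz":0,"rx":0,"ry":0,"rz":0,"jaw":45},{"dx":0,"dy":0,"dz":0,"rx":0,"ry":0,"rz":0,"jaw":45},{"dx":0,"dy":0,"dz":0,"rx":0,"ry":0,"rz":0,"jaw":45}]'

```text
time_s: 9.85
tool_pos: [574.7, 116.7, 158.1]
tool_rot: [0.137, 3.139, 0.0]
wrist_force: [1.1, -0.1, 0.0]
width: 0.646
```

jog_arm --series '[{"dx":0,"dy":0,"dz":-0.4,"rx":0,"ry":0,"rz":0,"jaw":45},{"dx":0,"dy":0,"dz":-0.6,"rx":0,"ry":0,"rz":0,"jaw":45},{"dx":0,"dy":0,"dz":-0.6,"rx":0,"ry":0,"rz":0,"jaw":45},{"dx":0,"dy":0,"dz":-0.6,"rx":0,"ry":0,"rz":0,"jaw":45},{"dx":0,"dy":0,"dz":0,"rx":0,"ry":0,"rz":0,"jaw":45}]'

```text
time_s: 10.35
tool_pos: [576.5, 116.8, 272.3]
tool_rot: [0.137, 3.133, 0.004]
wrist_force: [0.6, -0.2, -0.7]
width: 0.645
```

```bash
python3 plan.py 497.5,217.6,270,114.8,25
python3 - <<'E'
from h import *
for n in ('side','wrist'): snap(n,n+'4')
b=cv2.imread('pics/side4.png')[120:295,165:415]; c=cv2.imread('pics/wrist4.png')
cv2.imwrite('pics/v4.png',np.hstack([cv2.resize(b,(400,300)),cv2.resize(c,(400,300))]))
E
```

```text
t 10.35 pos [576.5 116.8 272.3] yaw 85.0 tilt [0.006 0.002] q [-0.79  0.2   0.6   1.58 -0.11  1.4   1.31] F [ 0.6 -0.2 -0.7] w 56.1
[{"dx": 0.29, "dy": 0.31, "dz": 0.01, "rx": 0, "ry": 0, "rz": -0.83}, {"dx": 0.26, "dy": 0.34, "dz": 0.01, "rx": 0, "ry": 0, "rz": -0.83}, {"dx": 0.23, "dy": 0.36, "dz": 0.01, "rx": 0, "ry": 0, "rz": -0.83}, {"dx": 0.2, "dy": 0.38, "dz": 0.01, "rx": 0, "ry": 0, "rz": -0.83}, {"dx": 0.17, "dy": 0.39, "dz": 0.01, "rx": 0, "ry": 0, "rz": -0.83}]
[{"dx": 0.13, "dy": 0.41, "dz": 0.01, "rx": 0, "ry": 0, "rz": -0.83}]
```

View pics/v4.png

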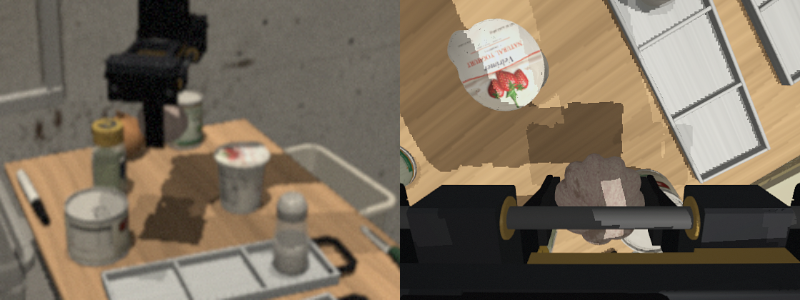

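Garlic is held and lifted. Move over the middle compartment.

jog_arm --series '[{"dx":0.29,"dy":0.31,"dz":0,"rx":0,"ry":0,"rz":-0.83,"jaw":45},{"dx":0.26,"dy":0.34,"dz":0,"rx":0,"ry":0,"rz":-0.83,"jaw":45},{"dx":0.23,"dy":0.36,"dz":0,"rx":0,"ry":0,"rz":-0.83,"jaw":45},{"dx":0.2,"dy":0.38,"dz":0,"rx":0,"ry":0,"rz":-0.83,"jaw":45},{"dx":0.17,"dy":0.39,"dz":0,"rx":0,"ry":0,"rz":-0.83,"jaw":45}]'

```text
time_s: 10.95
tool_pos: [508.0, 201.4, 266.5]
tool_rot: [0.548, -3.091, 0.001]
wrist_force: [0.5, -0.1, -0.7]
width: 0.647
```

jog_arm --series '[{"dx":0.13,"dy":0.41,"dz":0,"rx":0,"ry":0,"rz":-0.83,"jaw":45},{"dx":0,"dy":0,"dz":0.6,"rx":0,"ry":0,"rz":0,"jaw":45},{"dx":0,"dy":0,"dz":0.4,"rx":0,"ry":0,"rz":0,"jaw":45},{"dx":0,"dy":0,"dz":0,"rx":0,"ry":0,"rz":0,"jaw":45},{"dx":0,"dy":0,"dz":0,"rx":0,"ry":0,"rz":0,"jaw":45}]'

```text
time_s: 11.45
tool_pos: [495.8, 217.7, 217.6]
tool_rot: [0.676, -3.066, 0.001]
wrist_force: [-0.3, -0.0, -0.1]
width: 0.642
```

```bash
python3 plan.py 497.5,217.6,185,114.8,25 497.5,217.6,168.5,114.8
```

```text
t 11.45 pos [495.8 217.7 217.6] yaw 114.9 tilt [-0.001 -0.001] q [-0.92  0.11  0.46  1.76 -0.05  1.28  1.56] F [-0.3 -0.  -0.1] w 55.9
[{"dx": -0.02, "dy": -0.01, "dz": 0.33, "rx": 0, "ry": 0, "rz": 0.01}, {"dx": -0.02, "dy": -0.01, "dz": 0.33, "rx": 0, "ry": 0, "rz": 0.01}, {"dx": 0, "dy": 0, "dz": 0.33, "rx": 0, "ry": 0, "rz": -0.0}]
```

jog_arm --series '[{"dx":-0.02,"dy":-0.01,"dz":0.33,"rx":0,"ry":0,"rz":0,"jaw":45},{"dx":-0.02,"dy":-0.01,"dz":0.33,"rx":0,"ry":0,"rz":0,"jaw":45},{"dx":0,"dy":0,"dz":0.3,"rx":0,"ry":0,"rz":0,"jaw":45},{"dx":0,"dy":0,"dz":0,"rx":0,"ry":0,"rz":0,"jaw":45},{"dx":0,"dy":0,"dz":0,"rx":0,"ry":0,"rz":0,"jaw":45}]'

```text
time_s: 11.95
tool_pos: [498.9, 218.0, 171.1]
tool_rot: [-0.676, 3.067, 0.0]
wrist_force: [0.1, 0.2, 0.1]
width: 0.643
```

jog_arm --series '[{"dx":0,"dy":0,"dz":0,"rx":0,"ry":0,"rz":0,"jaw":72},{"dx":0,"dy":0,"dz":0,"rx":0,"ry":0,"rz":0,"jaw":72},{"dx":0,"dy":0,"dz":0,"rx":0,"ry":0,"rz":0,"jaw":72},{"dx":0,"dy":0,"dz":0,"rx":0,"ry":0,"rz":0,"jaw":72},{"dx":0,"dy":0,"dz":-0.3,"rx":0,"ry":0,"rz":0,"jaw":72}]'

```text
time_s: 12.45
tool_pos: [497.4, 217.5, 183.8]
tool_rot: [0.677, -3.065, 0.002]
wrist_force: [-0.5, 0.7, -0.3]
width: 0.823
```

jog_arm --series '[{"dx":0,"dy":0,"dz":-0.6,"rx":0,"ry":0,"rz":0,"jaw":72},{"dx":0,"dy":0,"dz":-0.8,"rx":0,"ry":0,"rz":0,"jaw":87},{"dx":0,"dy":0,"dz":-0.8,"rx":0,"ry":0,"rz":0,"jaw":87},{"dx":0,"dy":0,"dz":0,"rx":0,"ry":0,"rz":0,"jaw":87}]'

```text
time_s: 12.85
tool_pos: [500.5, 218.7, 300.8]
tool_rot: [-0.675, 3.06, 0.005]
wrist_force: [1.6, -0.7, -0.2]
width: 0.974
```

```bash
python3 - <<'E'
from h import *
for n in ('side','wrist'): snap(n,n+'5')
b=cv2.imread('pics/side5.png')[180:355,215:465]; c=cv2.imread('pics/wrist5.png')
cv2.imwrite('pics/v5.png',np.hstack([cv2.resize(b,(400,300)),cv2.resize(c,(400,300))]))
E
python3 plan.py 485.7,43.4,300,85 485.7,43.4,250,85
```

```text
t 12.95 pos [498.7 218.1 295.8] yaw 114.9 tilt [0.001 0.001] q [-0.93  0.08  0.47  1.63 -0.04  1.44  1.55] F [-0.2  0.3 -0.8] w 86.2
[{"dx": 0.28, "dy": -0.51, "dz": -0.01, "rx": 0, "ry": 0, "rz": 0.83}, {"dx": 0.24, "dy": -0.53, "dz": -0.01, "rx": 0, "ry": 0, "rz": 0.83}, {"dx": 0.19, "dy": -0.55, "dz": -0.01, "rx": 0, "ry": 0, "rz": 0.83}, {"dx": 0.14, "dy": -0.57, "dz": -0.01, "rx": 0, "ry": 0, "rz": 0.83}, {"dx": 0.09, "dy": -0.58, "dz": -0.01, "rx": 0, "ry": 0, "rz": 0.83}]
[{"dx": 0.04, "dy": -0.58, "dz": -0.01, "rx": 0, "ry": 0, "rz": 0.83}, {"dx": 0, "dy": 0, "dz": 0.5, "rx": 0, "ry": 0, "rz": 0.0}, {"dx": 0, "dy": 0, "dz": 0.5, "rx": 0, "ry": 0, "rz": 0.0}]
```

View pics/v5.png

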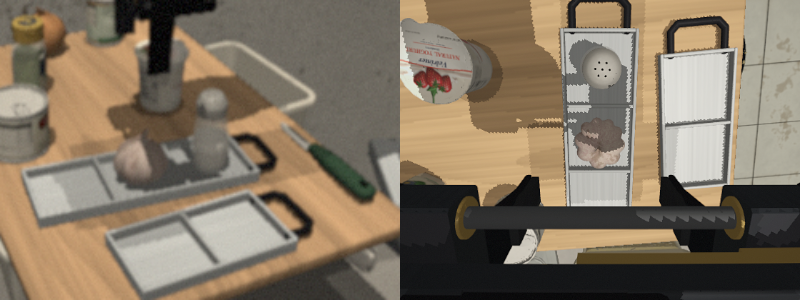

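Salt and garlic stand in their compartments. Now above the tub.

jog_arm --series '[{"dx":0.28,"dy":-0.51,"dz":0,"rx":0,"ry":0,"rz":0.83,"jaw":87},{"dx":0.24,"dy":-0.53,"dz":0,"rx":0,"ry":0,"rz":0.83,"jaw":87},{"dx":0.19,"dy":-0.55,"dz":0,"rx":0,"ry":0,"rz":0.83,"jaw":87},{"dx":0.14,"dy":-0.57,"dz":0,"rx":0,"ry":0,"rz":0.83,"jaw":87},{"dx":0.09,"dy":-0.58,"dz":0,"rx":0,"ry":0,"rz":0.83,"jaw":87}]'

```text
time_s: 13.45
tool_pos: [487.2, 71.1, 293.5]
tool_rot: [-0.005, -3.139, 0.001]
wrist_force: [-0.6, 0.0, 0.4]
width: 1.001
```

jog_arm --series '[{"dx":0.04,"dy":-0.58,"dz":0,"rx":0,"ry":0,"rz":0.83,"jaw":87},{"dx":0,"dy":0,"dz":0.5,"rx":0,"ry":0,"rz":0,"jaw":87},{"dx":0,"dy":0,"dz":0.5,"rx":0,"ry":0,"rz":0,"jaw":87},{"dx":0,"dy":0,"dz":0,"rx":0,"ry":0,"rz":0,"jaw":87},{"dx":0,"dy":0,"dz":0,"rx":0,"ry":0,"rz":0,"jaw":87}]'

```text
time_s: 13.95
tool_pos: [485.5, 43.3, 244.6]
tool_rot: [-0.136, -3.137, 0.002]
wrist_force: [-0.4, 0.2, 0.6]
width: 0.999
```

```bash
python3 - <<'E'
from meas import *
snap('wrist','wrist6')
p,d,m=load('wrist6'); W=cloud(d,m)
k=(d>0)&(np.hypot(W[...,0]-485,W[...,1]-43)<45)&(W[...,2]>212)&(W[...,2]<232)
q=W[k]; print(len(q),np.median(q[:,2])); 
if len(q): print('enclosing',cv2.minEnclosingCircle(q[:,:2].astype(np.float32)),np.percentile(q,[1,99],axis=0))
c=cv2.imread('pics/wrist6.png'); cv2.imwrite('pics/v6.png',c)
# reference: earlier views of tub with wrist
for t in ('wrist3','wrist4','wrist5'):
    p,d,m=load(t); W=cloud(d,m); k=(d>0)&(np.hypot(W[...,0]-485,W[...,1]-43)<45)&(W[...,2]>214)&(W[...,2]<232); q=W[k]
    if len(q)>50: print(t,cv2.minEnclosingCircle(q[:,:2].astype(np.float32)),np.percentile(q,[1,99],axis=0).round(1))
E
python3 plan.py 485.7,43.4,235,85 485.7,43.4,178,85,20
```

```text
11252 222.59853061016435
enclosing ((483.423095703125, 40.7551383972168), 40.00022888183594) [[451.76241333   7.6526905  220.43103718]
 [511.51485424  78.0215624  224.24148398]]
wrist3 ((482.57281494140625, 40.834625244140625), 40.405029296875) [[452.    8.4 220.6]
 [517.9  78.2 224.4]]
wrist4 ((481.8993225097656, 41.718650817871094), 40.01221466064453) [[452.    8.5 220.6]
 [517.9  78.1 224.4]]
wrist5 ((481.55120849609375, 41.526649475097656), 40.102455139160156) [[451.7  12.2 220.6]
 [517.6  78.6 224.5]]
t 14.0 pos [486.1  43.5 245.4] yaw 85.0 tilt [-0. -0.] q [-0.79 -0.04  0.6   1.84  0.02  1.34  1.29] F [-0.1 -0.2  0. ] w 86.8
[{"dx": 0.01, "dy": -0, "dz": 0.21, "rx": 0, "ry": 0, "rz": 0.0}, {"dx": 0, "dy": 0, "dz": 0.38, "rx": 0, "ry": 0, "rz": -0.0}, {"dx": 0, "dy": 0, "dz": 0.38, "rx": 0, "ry": 0, "rz": -0.0}, {"dx": 0, "dy": 0, "dz": 0.38, "rx": 0, "ry": 0, "rz": -0.0}]
```

View pics/v6.png

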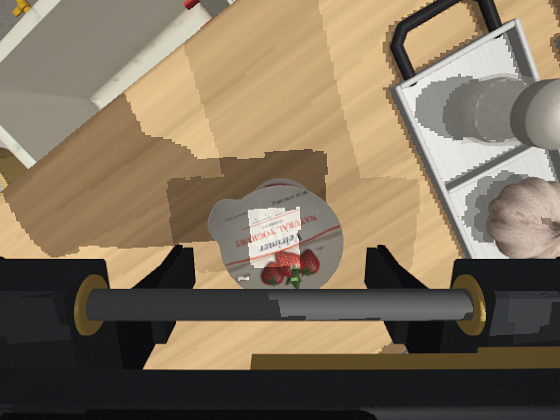

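The foil tab sticks out at about (213,212), close to the left finger. I'll turn the jaw 15° away from it before descending.

jog_arm --series '[{"dx":0,"dy":-0.01,"dz":0,"rx":0,"ry":0,"rz":-0.83,"jaw":87},{"dx":0,"dy":0,"dz":0,"rx":0,"ry":0,"rz":-0.83,"jaw":87},{"dx":0,"dy":0,"dz":0,"rx":0,"ry":0,"rz":-0.83,"jaw":87},{"dx":0,"dy":0,"dz":0,"rx":0,"ry":0,"rz":0,"jaw":87},{"dx":0,"dy":0,"dz":0,"rx":0,"ry":0,"rz":0,"jaw":87}]'

```text
time_s: 14.5
tool_pos: [486.4, 43.1, 245.8]
tool_rot: [-0.269, 3.129, 0.0]
wrist_force: [1.0, 0.3, -0.4]
width: 1.0
```

```bash
python3 plan.py 485.5,42.8,235,100 485.5,42.8,178,100,20
```

```text
t 14.5 pos [486.4  43.1 245.8] yaw 99.8 tilt [0.001 0.   ] q [-0.79 -0.04  0.61  1.84  0.02  1.34  1.55] F [ 1.   0.3 -0.4] w 87.0
[{"dx": 0.02, "dy": -0, "dz": 0.22, "rx": 0, "ry": 0, "rz": -0.03}, {"dx": 0, "dy": 0, "dz": 0.38, "rx": 0, "ry": 0, "rz": -0.0}, {"dx": 0, "dy": 0, "dz": 0.38, "rx": 0, "ry": 0, "rz": -0.0}, {"dx": 0, "dy": 0, "dz": 0.38, "rx": 0, "ry": 0, "rz": -0.0}]
```

jog_arm --series '[{"dx":0.02,"dy":0,"dz":0.22,"rx":0,"ry":0,"rz":0,"jaw":87},{"dx":0,"dy":0,"dz":0.2,"rx":0,"ry":0,"rz":0,"jaw":87},{"dx":0,"dy":0,"dz":0.2,"rx":0,"ry":0,"rz":0,"jaw":87},{"dx":0,"dy":0,"dz":0,"rx":0,"ry":0,"rz":0,"jaw":87}]'

```text
time_s: 14.9
tool_pos: [484.0, 42.5, 212.1]
tool_rot: [0.272, -3.127, 0.001]
wrist_force: [-0.1, -0.2, -0.2]
width: 0.999
```

jog_arm --series '[{"dx":0,"dy":0,"dz":0.25,"rx":0,"ry":0,"rz":0,"jaw":87},{"dx":0,"dy":0,"dz":0.25,"rx":0,"ry":0,"rz":0,"jaw":87},{"dx":0,"dy":0,"dz":0.24,"rx":0,"ry":0,"rz":0,"jaw":87},{"dx":0,"dy":0,"dz":0,"rx":0,"ry":0,"rz":0,"jaw":45},{"dx":0,"dy":0,"dz":0,"rx":0,"ry":0,"rz":0,"jaw":45}]' --squeeze 15

```text
time_s: 15.4
tool_pos: [484.9, 42.5, 176.8]
tool_rot: [0.272, -3.129, 0.001]
wrist_force: [-0.2, 0.6, -0.4]
width: 0.895
```

jog_arm --series '[{"dx":0,"dy":0,"dz":0,"rx":0,"ry":0,"rz":0,"jaw":45},{"dx":0,"dy":0,"dz":0,"rx":0,"ry":0,"rz":0,"jaw":45},{"dx":0,"dy":0,"dz":0,"rx":0,"ry":0,"rz":0,"jaw":45},{"dx":0,"dy":0,"dz":0,"rx":0,"ry":0,"rz":0,"jaw":45}]'

```text
time_s: 15.8
tool_pos: [485.3, 42.8, 177.5]
tool_rot: [-0.272, 3.129, 0.001]
wrist_force: [-1.5, 1.2, 2.4]
width: 0.776
```

```bash
python3 plan.py 486,43,300,100 572,252,300,114.8,40
```

```text
t 15.8 pos [485.3  42.8 177.5] yaw 100.0 tilt [0.001 0.   ] q [-0.78  0.01  0.62  1.94 -0.01  1.19  1.58] F [-1.5  1.2  2.4] w 67.5
[{"dx": -0, "dy": 0, "dz": -0.82, "rx": 0, "ry": 0, "rz": -0.0}, {"dx": -0, "dy": 0, "dz": -0.82, "rx": 0, "ry": 0, "rz": -0.0}, {"dx": -0, "dy": 0, "dz": -0.82, "rx": 0, "ry": 0, "rz": -0.0}, {"dx": -0.4, "dy": 0.64, "dz": -0, "rx": 0, "ry": 0, "rz": -0.41}, {"dx": -0.43, "dy": 0.62, "dz": -0, "rx": 0, "ry": 0, "rz": -0.41}]
[{"dx": -0.46, "dy": 0.6, "dz": -0, "rx": 0, "ry": 0, "rz": -0.41}, {"dx": -0.48, "dy": 0.58, "dz": -0, "rx": 0, "ry": 0, "rz": -0.41}, {"dx": -0.51, "dy": 0.56, "dz": -0, "rx": 0, "ry": 0, "rz": -0.41}, {"dx": -0.53, "dy": 0.54, "dz": -0, "rx": 0, "ry": 0, "rz": -0.41}]
```

jog_arm --series '[{"dx":0,"dy":0,"dz":0,"rx":0,"ry":0,"rz":0,"jaw":45},{"dx":0,"dy":0,"dz":-0.3,"rx":0,"ry":0,"rz":0,"jaw":45},{"dx":0,"dy":0,"dz":-0.7,"rx":0,"ry":0,"rz":0,"jaw":45},{"dx":0,"dy":0,"dz":-0.7,"rx":0,"ry":0,"rz":0,"jaw":45},{"dx":0,"dy":0,"dz":-0.7,"rx":0,"ry":0,"rz":0,"jaw":45}]'

```text
time_s: 16.3
tool_pos: [484.7, 42.4, 298.2]
tool_rot: [0.272, -3.129, 0.0]
wrist_force: [1.2, 0.1, -1.0]
width: 0.773
```

jog_arm --series '[{"dx":-0.4,"dy":0.64,"dz":0,"rx":0,"ry":0,"rz":-0.41,"jaw":45},{"dx":-0.43,"dy":0.62,"dz":0,"rx":0,"ry":0,"rz":-0.41,"jaw":45},{"dx":-0.46,"dy":0.6,"dz":0,"rx":0,"ry":0,"rz":-0.41,"jaw":45},{"dx":-0.48,"dy":0.58,"dz":0,"rx":0,"ry":0,"rz":-0.41,"jaw":45},{"dx":-0.51,"dy":0.56,"dz":0,"rx":0,"ry":0,"rz":-0.41,"jaw":45}]'

```text
time_s: 16.8
tool_pos: [557.2, 218.7, 296.7]
tool_rot: [0.609, -3.081, 0.0]
wrist_force: [0.0, -0.2, -0.2]
width: 0.776
```

jog_arm --series '[{"dx":-0.53,"dy":0.54,"dz":0,"rx":0,"ry":0,"rz":-0.41,"jaw":45},{"dx":0,"dy":0,"dz":0.6,"rx":0,"ry":0,"rz":0,"jaw":45},{"dx":0,"dy":0,"dz":0.6,"rx":0,"ry":0,"rz":0,"jaw":45},{"dx":0,"dy":0,"dz":0,"rx":0,"ry":0,"rz":0,"jaw":45},{"dx":0,"dy":0,"dz":0,"rx":0,"ry":0,"rz":0,"jaw":45}]'

```text
time_s: 17.3
tool_pos: [571.0, 252.0, 237.3]
tool_rot: [0.671, -3.068, 0.001]
wrist_force: [0.0, -1.2, -0.0]
width: 0.777
```

```bash
python3 plan.py 572,252,200,114.8,20 572,252,182,114.8,20
python3 - <<'E'
from h import *
for n in ('side','wrist'): snap(n,n+'7')
b=cv2.imread('pics/side7.png')[120:295,165:415]; c=cv2.imread('pics/wrist7.png')
cv2.imwrite('pics/v7.png',np.hstack([cv2.resize(b,(400,300)),cv2.resize(c,(400,300))]))
E
```

```text
t 17.3 pos [571.  252.  237.3] yaw 114.7 tilt [-0.001 -0.001] q [-0.89  0.29  0.5   1.53 -0.14  1.36  1.63] F [ 0.  -1.2 -0. ] w 67.6
[{"dx": -0.01, "dy": -0, "dz": 0.37, "rx": 0, "ry": 0, "rz": -0.01}, {"dx": -0.01, "dy": -0, "dz": 0.37, "rx": 0, "ry": 0, "rz": -0.01}, {"dx": 0, "dy": 0, "dz": 0.36, "rx": 0, "ry": 0, "rz": -0.0}]
```

View pics/v7.png

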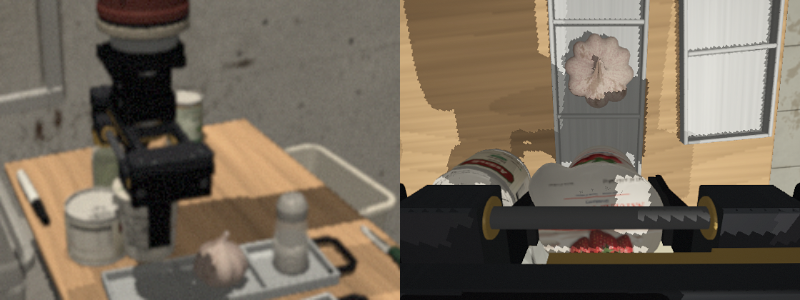

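Tub is held level and in line with the far compartment. Lower it.

jog_arm --series '[{"dx":-0.01,"dy":0,"dz":0.37,"rx":0,"ry":0,"rz":0,"jaw":45},{"dx":-0.01,"dy":0,"dz":0.37,"rx":0,"ry":0,"rz":0,"jaw":45},{"dx":0,"dy":0,"dz":0.36,"rx":0,"ry":0,"rz":0,"jaw":45},{"dx":0,"dy":0,"dz":0,"rx":0,"ry":0,"rz":0,"jaw":45},{"dx":0,"dy":0,"dz":0.02,"rx":0,"ry":0,"rz":0,"jaw":45}]'

```text
time_s: 17.9
tool_pos: [572.8, 252.8, 182.8]
tool_rot: [-0.671, 3.067, 0.001]
wrist_force: [0.3, -0.3, -0.9]
width: 0.777
```

jog_arm --series '[{"dx":0,"dy":0,"dz":0.02,"rx":0,"ry":0,"rz":0,"jaw":45},{"dx":0,"dy":0,"dz":0,"rx":0,"ry":0,"rz":0,"jaw":45}]'

```text
time_s: 18.1
tool_pos: [572.6, 252.8, 181.2]
tool_rot: [-0.672, 3.068, 0.001]
wrist_force: [0.2, 0.8, 0.0]
width: 0.773
```

jog_arm --series '[{"dx":0,"dy":0,"dz":0.02,"rx":0,"ry":0,"rz":0,"jaw":45},{"dx":0,"dy":0,"dz":0,"rx":0,"ry":0,"rz":0,"jaw":87},{"dx":0,"dy":0,"dz":0,"rx":0,"ry":0,"rz":0,"jaw":87},{"dx":0,"dy":0,"dz":0,"rx":0,"ry":0,"rz":0,"jaw":87},{"dx":0,"dy":0,"dz":0,"rx":0,"ry":0,"rz":0,"jaw":87}]'

```text
time_s: 18.6
tool_pos: [572.0, 252.6, 179.0]
tool_rot: [0.672, -3.069, 0.0]
wrist_force: [-0.2, -0.8, -0.2]
width: 0.978
```

jog_arm --series '[{"dx":0,"dy":0,"dz":-0.2,"rx":0,"ry":0,"rz":0,"jaw":87},{"dx":0,"dy":0,"dz":-0.4,"rx":0,"ry":0,"rz":0,"jaw":87},{"dx":0,"dy":0,"dz":-0.6,"rx":0,"ry":0,"rz":0,"jaw":87},{"dx":0,"dy":0,"dz":-0.8,"rx":0,"ry":0,"rz":0,"jaw":87},{"dx":0,"dy":0,"dz":-0.6,"rx":0,"ry":0,"rz":0,"jaw":87}]'

```text
time_s: 19.1
tool_pos: [572.4, 252.5, 312.2]
tool_rot: [-0.671, 3.067, 0.001]
wrist_force: [0.6, 1.1, -0.1]
width: 0.994
```

```bash
python3 plan.py 572,250,305,112 659,39.1,305,85 659,39.1,265,85
```

```text
t 19.1 pos [572.4 252.5 312.2] yaw 114.7 tilt [0.002 0.001] q [-0.89  0.27  0.51  1.41 -0.13  1.5   1.62] F [ 0.6  1.1 -0.1] w 86.5
[{"dx": 0.03, "dy": -0.04, "dz": 0.14, "rx": 0, "ry": 0, "rz": 0.45}, {"dx": -0.01, "dy": -0.76, "dz": -0, "rx": 0, "ry": 0, "rz": 0.75}, {"dx": -0.07, "dy": -0.76, "dz": -0, "rx": 0, "ry": 0, "rz": 0.75}, {"dx": -0.12, "dy": -0.75, "dz": -0, "rx": 0, "ry": 0, "rz": 0.75}, {"dx": -0.18, "dy": -0.74, "dz": -0, "rx": 0, "ry": 0, "rz": 0.75}]
[{"dx": -0.24, "dy": -0.72, "dz": -0, "rx": 0, "ry": 0, "rz": 0.75}, {"dx": -0.3, "dy": -0.7, "dz": -0, "rx": 0, "ry": 0, "rz": 0.75}, {"dx": 0, "dy": 0, "dz": 0.8, "rx": 0, "ry": 0, "rz": -0.0}]
```

jog_arm --series '[{"dx":0.03,"dy":-0.04,"dz":0.1,"rx":0,"ry":0,"rz":0.45,"jaw":87},{"dx":-0.01,"dy":-0.76,"dz":0,"rx":0,"ry":0,"rz":0.75,"jaw":87},{"dx":-0.07,"dy":-0.76,"dz":0,"rx":0,"ry":0,"rz":0.75,"jaw":87},{"dx":-0.12,"dy":-0.75,"dz":0,"rx":0,"ry":0,"rz":0.75,"jaw":87},{"dx":-0.18,"dy":-0.74,"dz":0,"rx":0,"ry":0,"rz":0.75,"jaw":87}]'

```text
time_s: 19.6
tool_pos: [630.1, 108.2, 305.0]
tool_rot: [-0.105, 3.139, 0.0]
wrist_force: [0.8, -0.5, -0.6]
width: 0.998
```

jog_arm --series '[{"dx":-0.24,"dy":-0.72,"dz":0,"rx":0,"ry":0,"rz":0.75,"jaw":80},{"dx":-0.3,"dy":-0.7,"dz":0,"rx":0,"ry":0,"rz":0.75,"jaw":80},{"dx":0,"dy":0,"dz":0.4,"rx":0,"ry":0,"rz":0,"jaw":80},{"dx":0,"dy":0,"dz":0,"rx":0,"ry":0,"rz":0,"jaw":80},{"dx":0,"dy":0,"dz":0,"rx":0,"ry":0,"rz":0,"jaw":80}]'

```text
time_s: 20.1
tool_pos: [658.6, 40.4, 284.4]
tool_rot: [-0.134, -3.138, -0.001]
wrist_force: [1.3, 0.2, -0.4]
width: 0.92
```

```bash
python3 plan.py 659,39.1,245,85,25 659,39.1,190,85,25
python3 - <<'E'
from h import *
for n in ('side','wrist'): snap(n,n+'8')
b=cv2.imread('pics/side8.png')[180:355,195:445]; c=cv2.imread('pics/wrist8.png')
cv2.imwrite('pics/v8.png',np.hstack([cv2.resize(b,(400,300)),cv2.resize(c,(400,300))]))
E
```

```text
t 20.1 pos [658.6  40.4 284.4] yaw 85.1 tilt [-0.001  0.   ] q [-0.62  0.38  0.68  1.37 -0.24  1.48  1.53] F [ 1.3  0.2 -0.4] w 80.0
[{"dx": -0, "dy": -0.01, "dz": 0.39, "rx": 0, "ry": 0, "rz": 0.01}, {"dx": -0, "dy": -0.01, "dz": 0.39, "rx": 0, "ry": 0, "rz": 0.01}, {"dx": 0, "dy": 0, "dz": 0.37, "rx": 0, "ry": 0, "rz": -0.0}, {"dx": 0, "dy": 0, "dz": 0.37, "rx": 0, "ry": 0, "rz": -0.0}, {"dx": 0, "dy": 0, "dz": 0.37, "rx": 0, "ry": 0, "rz": -0.0}]
```

View pics/v8.png

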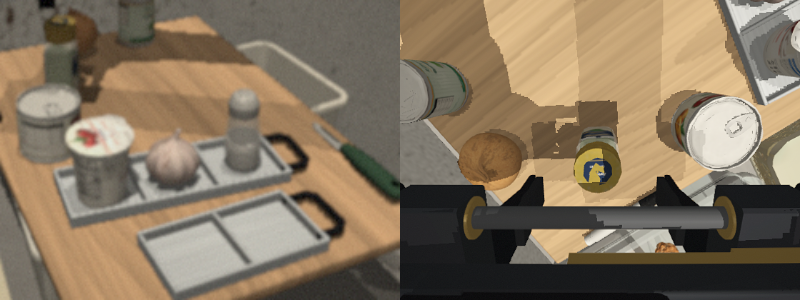

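The dip kit is complete (salt, garlic, tub, all standing), and the jar is centred in the jaws. Descend and grip.

jog_arm --series '[{"dx":0,"dy":-0.02,"dz":0.39,"rx":0,"ry":0,"rz":0,"jaw":80},{"dx":0,"dy":0,"dz":0.39,"rx":0,"ry":0,"rz":0,"jaw":80},{"dx":0,"dy":0,"dz":0.37,"rx":0,"ry":0,"rz":0,"jaw":80},{"dx":0,"dy":0,"dz":0.37,"rx":0,"ry":0,"rz":0,"jaw":80},{"dx":0,"dy":0,"dz":0.37,"rx":0,"ry":0,"rz":0,"jaw":80}]'

```text
time_s: 20.7
tool_pos: [659.1, 39.7, 189.9]
tool_rot: [0.133, 3.138, 0.001]
wrist_force: [0.2, 0.0, 0.4]
width: 0.916
```

jog_arm --series '[{"dx":0,"dy":0,"dz":0,"rx":0,"ry":0,"rz":0,"jaw":30},{"dx":0,"dy":0,"dz":0,"rx":0,"ry":0,"rz":0,"jaw":30},{"dx":0,"dy":0,"dz":0,"rx":0,"ry":0,"rz":0,"jaw":30},{"dx":0,"dy":0,"dz":0,"rx":0,"ry":0,"rz":0,"jaw":30},{"dx":0,"dy":0,"dz":0,"rx":0,"ry":0,"rz":0,"jaw":30}]' --squeeze 20

```text
time_s: 21.2
tool_pos: [659.2, 38.4, 190.4]
tool_rot: [0.137, 3.138, 0.0]
wrist_force: [-0.1, 0.3, -0.2]
width: 0.551
```

jog_arm --series '[{"dx":0,"dy":0,"dz":0,"rx":0,"ry":0,"rz":0,"jaw":30},{"dx":0,"dy":0,"dz":0,"rx":0,"ry":0,"rz":0,"jaw":30},{"dx":0,"dy":0,"dz":0,"rx":0,"ry":0,"rz":0,"jaw":30}]'

```text
time_s: 21.5
tool_pos: [659.1, 38.4, 190.0]
tool_rot: [0.137, 3.138, 0.0]
wrist_force: [-0.4, 0.3, 4.0]
width: 0.475
```

```bash
python3 plan.py 659,39.1,320,85 395.8,296.6,325,120.3,42
```

```text
t 21.5 pos [659.1  38.4 190. ] yaw 85.0 tilt [0.001 0.   ] q [-0.61  0.43  0.66  1.51 -0.27  1.3   1.56] F [-0.4  0.3  4. ] w 41.3
[{"dx": 0, "dy": 0, "dz": -0.87, "rx": 0, "ry": 0, "rz": 0.0}, {"dx": 0, "dy": 0, "dz": -0.87, "rx": 0, "ry": 0, "rz": 0.0}, {"dx": 0, "dy": 0, "dz": -0.87, "rx": 0, "ry": 0, "rz": 0.0}, {"dx": 0.63, "dy": 0.52, "dz": -0.01, "rx": 0, "ry": 0, "rz": -0.65}, {"dx": 0.6, "dy": 0.56, "dz": -0.01, "rx": 0, "ry": 0, "rz": -0.65}]
[{"dx": 0.56, "dy": 0.6, "dz": -0.01, "rx": 0, "ry": 0, "rz": -0.65}, {"dx": 0.51, "dy": 0.64, "dz": -0.01, "rx": 0, "ry": 0, "rz": -0.65}, {"dx": 0.47, "dy": 0.67, "dz": -0.01, "rx": 0, "ry": 0, "rz": -0.65}, {"dx": 0.42, "dy": 0.7, "dz": -0.01, "rx": 0, "ry": 0, "rz": -0.65}, {"dx": 0.37, "dy": 0.73, "dz": -0.01, "rx": 0, "ry": 0, "rz": -0.65}]
[{"dx": 0.32, "dy": 0.75, "dz": -0.01, "rx": 0, "ry": 0, "rz": -0.65}, {"dx": 0.27, "dy": 0.77, "dz": -0.01, "rx": 0, "ry": 0, "rz": -0.65}]
```

jog_arm --series '[{"dx":0,"dy":0,"dz":-0.5,"rx":0,"ry":0,"rz":0,"jaw":30},{"dx":0,"dy":0,"dz":-0.7,"rx":0,"ry":0,"rz":0,"jaw":30},{"dx":0,"dy":0,"dz":-0.7,"rx":0,"ry":0,"rz":0,"jaw":30},{"dx":0,"dy":0,"dz":-0.7,"rx":0,"ry":0,"rz":0,"jaw":30},{"dx":0,"dy":0,"dz":0,"rx":0,"ry":0,"rz":0,"jaw":30}]'

```text
time_s: 22.0
tool_pos: [660.4, 37.9, 324.5]
tool_rot: [0.137, 3.132, 0.002]
wrist_force: [0.6, -0.9, -1.3]
width: 0.471
```

jog_arm --series '[{"dx":0.63,"dy":0.52,"dz":0,"rx":0,"ry":0,"rz":-0.65,"jaw":30},{"dx":0.6,"dy":0.56,"dz":0,"rx":0,"ry":0,"rz":-0.65,"jaw":30},{"dx":0.56,"dy":0.6,"dz":0,"rx":0,"ry":0,"rz":-0.65,"jaw":30},{"dx":0.51,"dy":0.64,"dz":0,"rx":0,"ry":0,"rz":-0.65,"jaw":30},{"dx":0.47,"dy":0.67,"dz":0,"rx":0,"ry":0,"rz":-0.65,"jaw":30}]'

```text
time_s: 22.5
tool_pos: [510.7, 182.5, 318.6]
tool_rot: [0.401, -3.115, 0.001]
wrist_force: [0.4, 1.0, -1.2]
width: 0.476
```

jog_arm --series '[{"dx":0.42,"dy":0.7,"dz":0,"rx":0,"ry":0,"rz":-0.65,"jaw":30},{"dx":0.37,"dy":0.73,"dz":0,"rx":0,"ry":0,"rz":-0.65,"jaw":30},{"dx":0.32,"dy":0.75,"dz":0,"rx":0,"ry":0,"rz":-0.65,"jaw":30},{"dx":0.27,"dy":0.77,"dz":0,"rx":0,"ry":0,"rz":-0.65,"jaw":30},{"dx":0,"dy":0,"dz":0,"rx":0,"ry":0,"rz":0,"jaw":30}]'

```text
time_s: 23.0
tool_pos: [391.5, 300.5, 318.5]
tool_rot: [0.832, -3.027, -0.001]
wrist_force: [0.4, 0.8, -1.3]
width: 0.473
```

jog_arm --series '[{"dx":0,"dy":0,"dz":0,"rx":0,"ry":0,"rz":0,"jaw":30}]'

```text
time_s: 23.1
tool_pos: [395.4, 296.5, 318.8]
tool_rot: [0.819, -3.032, 0.001]
wrist_force: [-0.0, 0.2, -2.1]
width: 0.475
```

```bash
python3 plan.py 395.8,296.6,240,120.3,35 395.8,296.6,196,120.3,25
python3 - <<'E'
from h import *
for n in ('side','wrist'): snap(n,n+'9')
b=cv2.imread('pics/side9.png')[150:355,195:475]; c=cv2.imread('pics/wrist9.png')
cv2.imwrite('pics/v9.png',np.hstack([cv2.resize(b,(400,300)),cv2.resize(c,(400,300))]))
E
```

```text
t 23.1 pos [395.4 296.5 318.8] yaw 120.2 tilt [-0.001 -0.001] q [-1.11 -0.04  0.37  1.69  0.01  1.49  1.35] F [-0.   0.2 -2.1] w 41.4
[{"dx": -0, "dy": -0, "dz": 0.53, "rx": 0, "ry": 0, "rz": -0.0}, {"dx": -0, "dy": -0, "dz": 0.53, "rx": 0, "ry": 0, "rz": -0.0}, {"dx": -0, "dy": -0, "dz": 0.53, "rx": 0, "ry": 0, "rz": -0.0}, {"dx": 0, "dy": 0, "dz": 0.44, "rx": 0, "ry": 0, "rz": -0.0}, {"dx": 0, "dy": 0, "dz": 0.44, "rx": 0, "ry": 0, "rz": -0.0}]
```

View pics/v9.png

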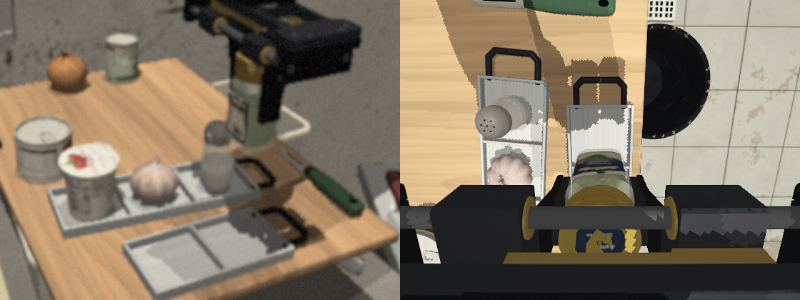

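The jar is held upright and lined up with the short tray's handle compartment. Lower it.

jog_arm --series '[{"dx":0,"dy":0,"dz":0.53,"rx":0,"ry":0,"rz":0,"jaw":30},{"dx":0,"dy":0,"dz":0.53,"rx":0,"ry":0,"rz":0,"jaw":30},{"dx":0,"dy":0,"dz":0.53,"rx":0,"ry":0,"rz":0,"jaw":30},{"dx":0,"dy":0,"dz":0.44,"rx":0,"ry":0,"rz":0,"jaw":30},{"dx":0,"dy":0,"dz":0.4,"rx":0,"ry":0,"rz":0,"jaw":30}]'

```text
time_s: 23.7
tool_pos: [396.9, 294.6, 196.6]
tool_rot: [0.811, -3.034, 0.001]
wrist_force: [1.0, 0.1, -1.3]
width: 0.472
```

jog_arm --series '[{"dx":0,"dy":0,"dz":0,"rx":0,"ry":0,"rz":0,"jaw":30},{"dx":0,"dy":0,"dz":0.01,"rx":0,"ry":0,"rz":0,"jaw":30}]'

```text
time_s: 23.9
tool_pos: [396.9, 295.4, 197.9]
tool_rot: [0.813, -3.034, 0.001]
wrist_force: [0.5, 0.3, -0.7]
width: 0.48
```

jog_arm --series '[{"dx":0.01,"dy":0.02,"dz":0.05,"rx":0,"ry":0,"rz":0,"jaw":30},{"dx":0,"dy":0,"dz":0.04,"rx":0,"ry":0,"rz":0,"jaw":30},{"dx":0,"dy":0,"dz":0,"rx":0,"ry":0,"rz":0,"jaw":30}]'

```text
time_s: 24.2
tool_pos: [395.4, 297.0, 193.4]
tool_rot: [-0.816, 3.033, 0.001]
wrist_force: [-0.1, 0.3, -1.0]
width: 0.477
```

jog_arm --series '[{"dx":0,"dy":0,"dz":0,"rx":0,"ry":0,"rz":0,"jaw":65},{"dx":0,"dy":0,"dz":0,"rx":0,"ry":0,"rz":0,"jaw":65},{"dx":0,"dy":0,"dz":0,"rx":0,"ry":0,"rz":0,"jaw":65},{"dx":0,"dy":0,"dz":0,"rx":0,"ry":0,"rz":0,"jaw":65},{"dx":0,"dy":0,"dz":-0.3,"rx":0,"ry":0,"rz":0,"jaw":65}]'

```text
time_s: 24.7
tool_pos: [394.4, 296.1, 206.7]
tool_rot: [0.815, -3.031, 0.003]
wrist_force: [-0.3, -0.2, 0.3]
width: 0.742
```

jog_arm --series '[{"dx":0,"dy":0,"dz":-0.7,"rx":0,"ry":0,"rz":0,"jaw":65},{"dx":0,"dy":0,"dz":-0.8,"rx":0,"ry":0,"rz":0,"jaw":80},{"dx":0,"dy":0,"dz":-0.6,"rx":0,"ry":0,"rz":0,"jaw":80},{"dx":0,"dy":0,"dz":0,"rx":0,"ry":0,"rz":0,"jaw":80},{"dx":0,"dy":0,"dz":0,"rx":0,"ry":0,"rz":0,"jaw":80}]'

```text
time_s: 25.2
tool_pos: [395.4, 297.0, 313.3]
tool_rot: [-0.816, 3.033, 0.001]
wrist_force: [0.0, 0.8, -1.1]
width: 0.907
```

```bash
python3 plan.py 455,190,310,110,42 579.3,-132.4,305,85,42
```

```text
t 25.2 pos [395.4 297.  313.3] yaw 120.1 tilt [0.001 0.001] q [-1.11 -0.04  0.37  1.7   0.01  1.47  1.35] F [ 0.   0.8 -1.1] w 78.9
[{"dx": 0.01, "dy": -0.82, "dz": 0.02, "rx": 0, "ry": 0, "rz": 0.56}, {"dx": -0.03, "dy": -0.82, "dz": 0.02, "rx": 0, "ry": 0, "rz": 0.56}, {"dx": -0.08, "dy": -0.81, "dz": 0.02, "rx": 0, "ry": 0, "rz": 0.56}, {"dx": -0.01, "dy": -0.77, "dz": 0.01, "rx": 0, "ry": 0, "rz": 0.46}, {"dx": -0.05, "dy": -0.77, "dz": 0.01, "rx": 0, "ry": 0, "rz": 0.46}]
[{"dx": -0.09, "dy": -0.76, "dz": 0.01, "rx": 0, "ry": 0, "rz": 0.46}, {"dx": -0.13, "dy": -0.76, "dz": 0.01, "rx": 0, "ry": 0, "rz": 0.46}, {"dx": -0.16, "dy": -0.75, "dz": 0.01, "rx": 0, "ry": 0, "rz": 0.46}, {"dx": -0.2, "dy": -0.74, "dz": 0.01, "rx": 0, "ry": 0, "rz": 0.46}, {"dx": -0.23, "dy": -0.73, "dz": 0.01, "rx": 0, "ry": 0, "rz": 0.46}]
[{"dx": -0.27, "dy": -0.72, "dz": 0.01, "rx": 0, "ry": 0, "rz": 0.46}, {"dx": -0.3, "dy": -0.71, "dz": 0.01, "rx": 0, "ry": 0, "rz": 0.46}]
```

jog_arm --series '[{"dx":0.01,"dy":-0.82,"dz":0.02,"rx":0,"ry":0,"rz":0.56,"jaw":80},{"dx":-0.03,"dy":-0.82,"dz":0.02,"rx":0,"ry":0,"rz":0.56,"jaw":80},{"dx":-0.08,"dy":-0.81,"dz":0.02,"rx":0,"ry":0,"rz":0.56,"jaw":80},{"dx":-0.01,"dy":-0.77,"dz":0.01,"rx":0,"ry":0,"rz":0.46,"jaw":80},{"dx":-0.05,"dy":-0.77,"dz":0.01,"rx":0,"ry":0,"rz":0.46,"jaw":80}]'

```text
time_s: 25.7
tool_pos: [482.2, 115.8, 307.6]
tool_rot: [0.393, -3.115, 0.001]
wrist_force: [0.9, 0.8, -0.3]
width: 0.918
```

jog_arm --series '[{"dx":-0.09,"dy":-0.76,"dz":0.01,"rx":0,"ry":0,"rz":0.46,"jaw":80},{"dx":-0.13,"dy":-0.76,"dz":0.01,"rx":0,"ry":0,"rz":0.46,"jaw":80},{"dx":-0.16,"dy":-0.75,"dz":0.01,"rx":0,"ry":0,"rz":0.46,"jaw":80},{"dx":-0.2,"dy":-0.74,"dz":0.01,"rx":0,"ry":0,"rz":0.46,"jaw":80},{"dx":-0.23,"dy":-0.73,"dz":0.01,"rx":0,"ry":0,"rz":0.46,"jaw":80}]'

```text
time_s: 26.2
tool_pos: [551.5, -62.6, 305.2]
tool_rot: [0.017, -3.14, 0.0]
wrist_force: [-0.1, 0.5, 0.1]
width: 0.919
```

jog_arm --series '[{"dx":-0.27,"dy":-0.72,"dz":0.01,"rx":0,"ry":0,"rz":0.46,"jaw":80},{"dx":-0.3,"dy":-0.71,"dz":0.01,"rx":0,"ry":0,"rz":0.46,"jaw":80},{"dx":0,"dy":0,"dz":0.5,"rx":0,"ry":0,"rz":0,"jaw":80},{"dx":0,"dy":0,"dz":0,"rx":0,"ry":0,"rz":0,"jaw":80},{"dx":0,"dy":0,"dz":0,"rx":0,"ry":0,"rz":0,"jaw":80}]'

```text
time_s: 26.7
tool_pos: [578.8, -132.2, 279.6]
tool_rot: [-0.13, -3.136, -0.0]
wrist_force: [0.3, 0.4, 1.0]
width: 0.923
```

```bash
python3 plan.py 579.3,-132.4,240,85,25 579.3,-132.4,180,85,25
python3 - <<'E'
from h import *
for n in ('side','wrist'): snap(n,n+'10')
b=cv2.imread('pics/side10.png')[150:355,195:475]; c=cv2.imread('pics/wrist10.png')
cv2.imwrite('pics/v10.png',np.hstack([cv2.resize(b,(400,300)),cv2.resize(c,(400,300))]))
E
```

```text
t 26.7 pos [ 578.8 -132.2  279.6] yaw 85.2 tilt [-0.003  0.   ] q [-0.56  0.25  0.86  1.55 -0.19  1.43  1.81] F [0.3 0.4 1. ] w 80.3
[{"dx": -0.01, "dy": -0, "dz": 0.4, "rx": 0, "ry": 0, "rz": 0.02}, {"dx": -0.01, "dy": -0, "dz": 0.4, "rx": 0, "ry": 0, "rz": 0.02}, {"dx": 0, "dy": 0, "dz": 0.4, "rx": 0, "ry": 0, "rz": -0.0}, {"dx": 0, "dy": 0, "dz": 0.4, "rx": 0, "ry": 0, "rz": -0.0}, {"dx": 0, "dy": 0, "dz": 0.4, "rx": 0, "ry": 0, "rz": -0.0}]
```

View pics/v10.png

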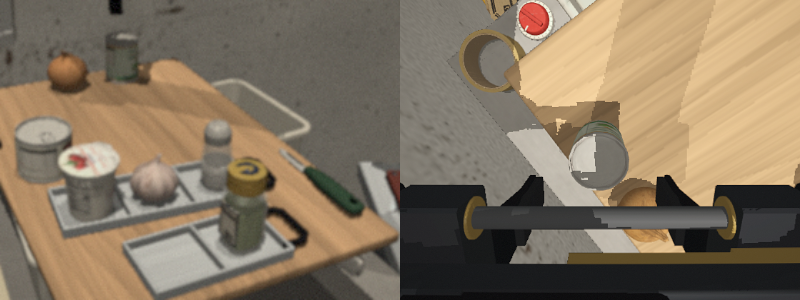

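The jar stands in its compartment, and the tin is centred in the jaws with the onion clear. Descend and grip.

jog_arm --series '[{"dx":-0.01,"dy":0,"dz":0.4,"rx":0,"ry":0,"rz":0.02,"jaw":80},{"dx":-0.01,"dy":0,"dz":0.4,"rx":0,"ry":0,"rz":0,"jaw":80},{"dx":0,"dy":0,"dz":0.4,"rx":0,"ry":0,"rz":0,"jaw":80},{"dx":0,"dy":0,"dz":0.4,"rx":0,"ry":0,"rz":0,"jaw":80},{"dx":0,"dy":0,"dz":0.4,"rx":0,"ry":0,"rz":0,"jaw":80}]'

```text
time_s: 27.3
tool_pos: [580.9, -132.0, 180.8]
tool_rot: [0.132, 3.137, 0.001]
wrist_force: [-0.1, 0.4, -1.0]
width: 0.921
```

jog_arm --series '[{"dx":0,"dy":0,"dz":0,"rx":0,"ry":0,"rz":0,"jaw":45},{"dx":0,"dy":0,"dz":0,"rx":0,"ry":0,"rz":0,"jaw":45},{"dx":0,"dy":0,"dz":0,"rx":0,"ry":0,"rz":0,"jaw":45},{"dx":0,"dy":0,"dz":0,"rx":0,"ry":0,"rz":0,"jaw":45},{"dx":0,"dy":0,"dz":0,"rx":0,"ry":0,"rz":0,"jaw":45}]' --squeeze 25

```text
time_s: 27.8
tool_pos: [581.1, -133.2, 181.9]
tool_rot: [0.135, 3.137, 0.0]
wrist_force: [-1.3, 1.1, 6.6]
width: 0.654
```

jog_arm --series '[{"dx":0,"dy":0,"dz":-0.3,"rx":0,"ry":0,"rz":0,"jaw":45},{"dx":0,"dy":0,"dz":-0.7,"rx":0,"ry":0,"rz":0,"jaw":45},{"dx":0,"dy":0,"dz":-0.8,"rx":0,"ry":0,"rz":0,"jaw":45},{"dx":0,"dy":0,"dz":-0.8,"rx":0,"ry":0,"rz":0,"jaw":45},{"dx":0,"dy":0,"dz":0,"rx":0,"ry":0,"rz":0,"jaw":45}]'

```text
time_s: 28.3
tool_pos: [582.2, -134.4, 317.0]
tool_rot: [0.136, 3.13, -0.001]
wrist_force: [-0.2, -1.0, -1.5]
width: 0.655
```

```bash
python3 plan.py 530,100,315,103,42 466.6,338,315,120.3,42
```

```text
t 28.3 pos [ 582.2 -134.4  317. ] yaw 85.0 tilt [ 0.008 -0.001] q [-0.56  0.24  0.87  1.49 -0.18  1.49  1.8 ] F [-0.2 -1.  -1.5] w 57.0
[{"dx": 0.24, "dy": 0.76, "dz": 0.01, "rx": 0, "ry": 0, "rz": -0.5}, {"dx": 0.2, "dy": 0.78, "dz": 0.01, "rx": 0, "ry": 0, "rz": -0.5}, {"dx": 0.16, "dy": 0.78, "dz": 0.01, "rx": 0, "ry": 0, "rz": -0.5}, {"dx": 0.12, "dy": 0.79, "dz": 0.01, "rx": 0, "ry": 0, "rz": -0.5}, {"dx": 0.08, "dy": 0.8, "dz": 0.01, "rx": 0, "ry": 0, "rz": -0.5}]
[{"dx": 0.04, "dy": 0.8, "dz": 0.01, "rx": 0, "ry": 0, "rz": -0.5}, {"dx": 0.03, "dy": 0.82, "dz": -0, "rx": 0, "ry": 0, "rz": -0.48}, {"dx": -0.01, "dy": 0.82, "dz": -0, "rx": 0, "ry": 0, "rz": -0.48}, {"dx": -0.06, "dy": 0.82, "dz": -0, "rx": 0, "ry": 0, "rz": -0.48}, {"dx": -0.1, "dy": 0.82, "dz": -0, "rx": 0, "ry": 0, "rz": -0.48}]
[{"dx": -0.14, "dy": 0.81, "dz": -0, "rx": 0, "ry": 0, "rz": -0.48}, {"dx": -0.18, "dy": 0.8, "dz": -0, "rx": 0, "ry": 0, "rz": -0.48}]
```

jog_arm --series '[{"dx":0.24,"dy":0.76,"dz":0,"rx":0,"ry":0,"rz":-0.5,"jaw":45},{"dx":0.2,"dy":0.78,"dz":0,"rx":0,"ry":0,"rz":-0.5,"jaw":45},{"dx":0.16,"dy":0.78,"dz":0,"rx":0,"ry":0,"rz":-0.5,"jaw":45},{"dx":0.12,"dy":0.79,"dz":0,"rx":0,"ry":0,"rz":-0.5,"jaw":45},{"dx":0.08,"dy":0.8,"dz":0,"rx":0,"ry":0,"rz":-0.5,"jaw":45}]'

```text
time_s: 28.8
tool_pos: [535.9, 63.3, 311.0]
tool_rot: [-0.278, 3.129, 0.0]
wrist_force: [0.8, 1.3, -1.6]
width: 0.653
```

jog_arm --series '[{"dx":0.04,"dy":0.8,"dz":0,"rx":0,"ry":0,"rz":-0.5,"jaw":45},{"dx":0.03,"dy":0.82,"dz":0,"rx":0,"ry":0,"rz":-0.48,"jaw":45},{"dx":-0.01,"dy":0.82,"dz":0,"rx":0,"ry":0,"rz":-0.48,"jaw":45},{"dx":-0.06,"dy":0.82,"dz":0,"rx":0,"ry":0,"rz":-0.48,"jaw":45},{"dx":-0.1,"dy":0.82,"dz":0,"rx":0,"ry":0,"rz":-0.48,"jaw":45}]'

```text
time_s: 29.3
tool_pos: [484.5, 261.2, 311.0]
tool_rot: [-0.671, 3.069, 0.0]
wrist_force: [1.8, 0.2, -1.4]
width: 0.653
```

jog_arm --series '[{"dx":-0.14,"dy":0.81,"dz":0,"rx":0,"ry":0,"rz":-0.48,"jaw":45},{"dx":-0.18,"dy":0.8,"dz":0,"rx":0,"ry":0,"rz":-0.48,"jaw":45},{"dx":0,"dy":0,"dz":0.4,"rx":0,"ry":0,"rz":0,"jaw":45},{"dx":0,"dy":0,"dz":0,"rx":0,"ry":0,"rz":0,"jaw":45},{"dx":0,"dy":0,"dz":0,"rx":0,"ry":0,"rz":0,"jaw":45}]'

```text
time_s: 29.8
tool_pos: [464.6, 338.1, 290.8]
tool_rot: [0.819, -3.032, 0.002]
wrist_force: [0.1, -0.1, -1.4]
width: 0.651
```

```bash
python3 plan.py 466.6,338,240,120.3,35 466.6,338,188,120.3,25
python3 - <<'E'
from h import *
for n in ('side','wrist'): snap(n,n+'11')
b=cv2.imread('pics/side11.png')[150:355,195:475]; c=cv2.imread('pics/wrist11.png')
cv2.imwrite('pics/v11.png',np.hstack([cv2.resize(b,(400,300)),cv2.resize(c,(400,300))]))
E
```

```text
t 29.8 pos [464.6 338.1 290.8] yaw 120.2 tilt [-0.    -0.001] q [-1.13  0.15  0.48  1.57 -0.07  1.44  1.46] F [ 0.1 -0.1 -1.4] w 56.6
[{"dx": -0.02, "dy": -0.01, "dz": 0.51, "rx": 0, "ry": 0, "rz": -0.0}, {"dx": -0.02, "dy": -0.01, "dz": 0.51, "rx": 0, "ry": 0, "rz": -0.0}, {"dx": 0, "dy": 0, "dz": 0.35, "rx": 0, "ry": 0, "rz": -0.0}, {"dx": 0, "dy": 0, "dz": 0.35, "rx": 0, "ry": 0, "rz": -0.0}, {"dx": 0, "dy": 0, "dz": 0.35, "rx": 0, "ry": 0, "rz": -0.0}]
```

View pics/v11.png

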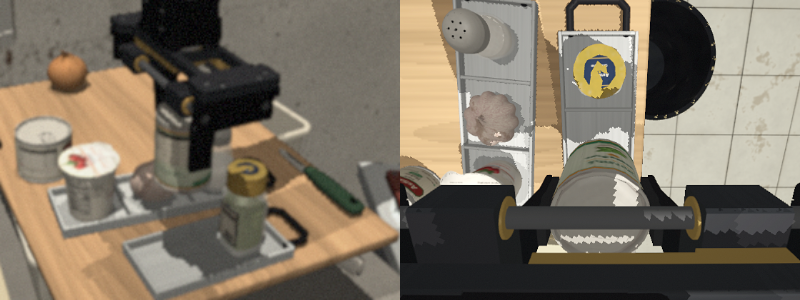

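Tin held upright, lined up with the empty compartment. Lower and release.

jog_arm --series '[{"dx":-0.02,"dy":-0.01,"dz":0.51,"rx":0,"ry":0,"rz":0,"jaw":45},{"dx":-0.02,"dy":-0.01,"dz":0.51,"rx":0,"ry":0,"rz":0,"jaw":45},{"dx":0,"dy":0,"dz":0.35,"rx":0,"ry":0,"rz":0,"jaw":45},{"dx":0,"dy":0,"dz":0.35,"rx":0,"ry":0,"rz":0,"jaw":45},{"dx":0,"dy":0,"dz":0.35,"rx":0,"ry":0,"rz":0,"jaw":45}]'

```text
time_s: 30.4
tool_pos: [467.4, 338.8, 187.5]
tool_rot: [-0.819, 3.032, 0.001]
wrist_force: [-0.0, 0.4, -1.3]
width: 0.654
```

jog_arm --series '[{"dx":0,"dy":0,"dz":0,"rx":0,"ry":0,"rz":0,"jaw":45},{"dx":0,"dy":0,"dz":0.02,"rx":0,"ry":0,"rz":0,"jaw":45}]'

```text
time_s: 30.6
tool_pos: [467.2, 339.1, 187.2]
tool_rot: [-0.82, 3.032, 0.001]
wrist_force: [-0.5, 0.3, -1.1]
width: 0.65
```

jog_arm --series '[{"dx":0,"dy":0,"dz":0.04,"rx":0,"ry":0,"rz":0,"jaw":45},{"dx":0,"dy":0,"dz":0.02,"rx":0,"ry":0,"rz":0,"jaw":45},{"dx":0,"dy":0,"dz":0,"rx":0,"ry":0,"rz":0,"jaw":45}]'

```text
time_s: 30.9
tool_pos: [467.3, 339.7, 184.8]
tool_rot: [-0.821, 3.03, 0.002]
wrist_force: [-0.3, -1.1, 5.6]
width: 0.655
```

jog_arm --series '[{"dx":0,"dy":0,"dz":0,"rx":0,"ry":0,"rz":0,"jaw":80},{"dx":0,"dy":0,"dz":0,"rx":0,"ry":0,"rz":0,"jaw":80},{"dx":0,"dy":0,"dz":0,"rx":0,"ry":0,"rz":0,"jaw":80},{"dx":0,"dy":0,"dz":0,"rx":0,"ry":0,"rz":0,"jaw":80},{"dx":0,"dy":0,"dz":-0.3,"rx":0,"ry":0,"rz":0,"jaw":80}]'

```text
time_s: 31.4
tool_pos: [465.5, 338.9, 196.8]
tool_rot: [0.822, -3.029, 0.003]
wrist_force: [0.1, -1.6, 0.4]
width: 0.907
```

jog_arm --series '[{"dx":0,"dy":0,"dz":-0.6,"rx":0,"ry":0,"rz":0,"jaw":80},{"dx":0,"dy":0,"dz":-0.7,"rx":0,"ry":0,"rz":0,"jaw":80},{"dx":0,"dy":0,"dz":-0.7,"rx":0,"ry":0,"rz":0,"jaw":80},{"dx":0,"dy":0,"dz":-0.4,"rx":0,"ry":0,"rz":0,"jaw":80},{"dx":0,"dy":0,"dz":0,"rx":0,"ry":0,"rz":0,"jaw":80}]'

```text
time_s: 31.9
tool_pos: [467.7, 340.1, 322.5]
tool_rot: [-0.821, 3.027, 0.005]
wrist_force: [0.1, 0.2, -1.5]
width: 0.917
```

```bash
python3 plan.py
python3 - <<'E'
from meas import *
for n in ('side','scene','wrist'): snap(n,n+'12')
b=cv2.imread('pics/side12.png')[150:355,195:475]; c=cv2.imread('pics/wrist12.png')
cv2.imwrite('pics/v12.png',np.hstack([cv2.resize(b,(400,300)),cv2.resize(c,(400,300))]))
A=pts(['side12','scene12'])
for n,c,r,z0,z1 in [('tub',(572,252),36,214,222),('jar',(396,297),21,170,215),('tin',(467,338),29,170,220),('salt',(423,183),22,170,215),('squat',(648,165),37.5,165,200)]:
    print(n,[fit(P,c,r,z0,z1,r) for P in A])
W=A[0]
for n,c in [('salt',(423,183)),('garlic',(497,217)),('tub',(572,252)),('jar',(396,297)),('tin',(467,338)),('onion',(650,-85)),('squat',(648,165))]:
    q=W[(np.hypot(W[:,0]-c[0],W[:,1]-c[1])<25)]; print(n,'top z',np.percentile(q[q[:,2]<280,2],98).round(1))
E
```

```text
t 31.9 pos [467.7 340.1 322.5] yaw 120.3 tilt [0.004 0.004] q [-1.13  0.15  0.49  1.51 -0.07  1.49  1.46] F [ 0.1  0.2 -1.5] w 79.8
tub [(array([573.5, 249.8]), 115), (array([574.2, 257.5]), 34)]
jar [(array([397.9, 300.7]), 780), (array([393.5, 296.2]), 324)]
tin [(array([466.8, 339.6]), 1052), (array([464.3, 339.7]), 358)]
salt [(array([422.9, 182.5]), 466), (array([422.1, 185.5]), 320)]
squat [(array([648.4, 166.2]), 542), (array([647. , 164.3]), 353)]
salt top z 244.4
garlic top z 211.0
tub top z 227.4
jar top z 252.7
tin top z 226.5
onion top z 216.6
squat top z 209.9
```

View pics/v12.png

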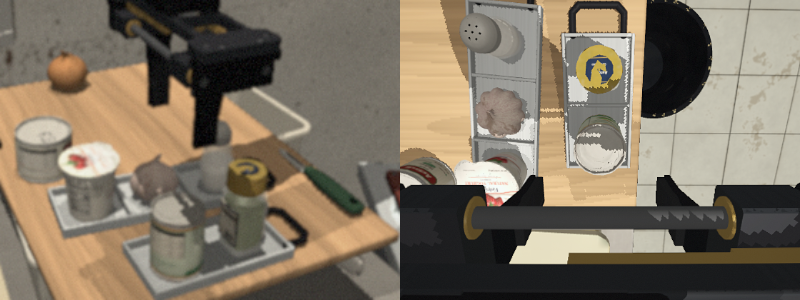

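All five stand in their compartments at the right heights, and the squat tin and onion are untouched. The gripper is clear, so I'm handing in.

```bash
python3 -c "
from workcell import workorder
print(workorder.finish_job())"
```

```text
the job is handed in; nothing more can be done
None
```

Both meal kits are made up and the job was handed in at about 32 s of the 102 s allowed. I placed the things in the order you listed them:
- **Long tray:** the salt shaker is by the handle, the garlic in the middle and the yoghurt tub at the far end.
- **Short tray:** the spice jar is by the handle and the tall narrow tin in the other compartment.

**Last checks:**
- **In place:** the final pictures show all five standing in their compartments. Top heights were within about 3 mm of what standing upright would give. The centres I refitted (salt, tub, jar, tin) were within about 6 mm of their targets.
- **Left alone:** the squat tin measured in its original position. The onion still stands where it was in the pictures; I did not measure its position closely.
- **Forces:** readings at the end of each move stayed below about 7 N, and the gripper was well clear of everything at hand-in.

**Disagreements and mends:**
- The scene and side cameras differ by about 2–8 mm (most on the tub), so I used their averages for positions.
- My first garlic grip was slightly too high, so I reopened and gripped again lower. It was let go about 7 mm above the tray floor and landed upright.
- The first two arm commands and one later one were refused for leaving out values. They moved nothing.

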